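# Isolate the cleaning bath and stand the leaning tube upright in it

### The job

First turn the red isolator handle fully round to off, so that the hole in its end lies over the hole in the steel hasp tab. Then reach into the drained cleaning bath and tip the leaning tube up, until it stands upright by itself on the bath floor; do not lift it out of the bath. Leave the isolator off and do not disturb the bottle, jar, beaker or wrench.

Things in the scene. Friction and masses are not known exactly. Their poses are not given: they have to be found in the camera images.
- bath: Fixed open steel bath with blue sides. Origin: centre of its underside, on the bench; x = its long axis, roughly away from the robot, z up. Inside 320 mm long (x) by 110 mm wide (y); walls 8 mm; inner floor 10 mm, rim 120 mm above the bench. Slippery floor. A fixed grey divider plate stands across it, 10 to 40 mm beyond the tube's foot (place not given), its top 110 mm above the bench.
- bath_bar (a point): Lowest point (middle) of the top of a fixed blue rubber-covered cross rest in the bath: a round bar 12 mm thick, bent to a shallow V, that spans the width along y and rises 24 mm to either side wall; the point is 54 mm above the bench, 18 mm to the near (-x) side of the bath's middle. The tube leans in it and stays there until pushed.
- tube_mid (a point): Centre of a loose closed white cylinder, 52 mm in diameter, 180 mm long, 0.3 to 0.6 kg, flat ends, grey foot, red band at the head. On its axis, 90 mm from either end; z axis from foot to head. At the start its foot is on the bath floor, towards the far (+x) end, and it leans in the V rest, mid-width, head towards the near (-x) end, 25 degrees above level.
- tube_head (a point): Centre of the flat end at the tube's head (red band). At the start its lowest edge is 85 mm above the bench, 82 mm from the near wall. When the head is pushed or raised, the foot skids away over the slippery floor until it butts on the divider, and pivots there. Within 16 degrees of upright the tube settles by itself; pushed hard at its head it can kick its foot out.
- tube_foot (a point): Centre of the tube's foot (the flat end face at its grey end); same axes as tube_mid.
- isolator: Fixed grey switch box 140 x 140 mm, 55 mm high, with a yellow top. Origin: centre of its underside, on the bench. It may stand to the left or the right of the bath. The handle's upright axle passes through the origin.
- handle (a joint): Angle of the red handle about its upright axle, rad: 0 = on, pointing along the box's -x (roughly to the robot); grows anticlockwise seen from above; pi/2 = off, a hard stop, pointing along the box's -y, its hole over the hasp's hole. Starts at 0 to 0.4. Stays where it is left; friction 0.12 N m (about 2 N at the grip).
- handle_grip (a point): Middle of the handle's bar, 55 mm from the axle, 81 mm above the bench. The bar is 18 mm wide, reaches from the hub (22 mm radius) to 68 mm from the axle, and its underside and top are 67 and 95 mm above the bench, 12 mm and 40 mm above the box top. Its x axis points from the tip back to the axle.
- handle_hole (a point): Centre of the 9 mm padlock hole in the thin red tab at the end of the handle, 84 mm from the axle, about 71 mm above the bench.
- hasp_hole (a point): Centre of the 9 mm padlock hole in the fixed steel hasp tab of the box, 84 mm from the axle along the box's -y, about 60 mm above the bench.
- amber: Bystander: amber bottle, 60 mm in diameter, 140 mm tall, standing beyond the bath. Origin: centre of its underside.
- jar: Bystander: glass jar, 60 mm in diameter, 75 mm tall, standing beyond the bath. Origin: centre of its underside.
- beaker: Bystander: white beaker, 72 mm across, 90 mm tall. Origin: centre of its underside.
- wrench: Bystander: steel wrench 150 mm long lying on the bench. Origin: centre of its underside.
- meter: Bystander: fixed black meter box, 130 x 150 mm, 85 mm tall, on the other side of the bath from the isolator. Origin: centre of its underside.
Mind the look-alikes: they are no part of the job. Leave any yellow look-alike of the part that bears tube_mid alone. What is shaped like the isolator but orange is not meant.

How it is judged:
On the way, in this order (a step that is already met when the one before it is completed fails the run):
1. the isolator is off, its hole over the hasp's hole (horizontal distance between handle_hole and hasp_hole below 0.005 m), for 0.2 s.
2. the tube stands upright on the bath floor (angle between tube_mid's own z axis and vertical below 0.07 rad and height (world z) of tube_foot between 0.005 and 0.02 m and x of tube_mid in the frame of bath between -0.16 and 0.16 m and y of tube_mid in the frame of bath between -0.057 and 0.057 m), for 0.3 s.
At the end, for the whole second after the job is handed in: The isolator handle is off with its hole within 5 mm (seen from above) of the hasp's hole, and the tube stands at rest, released, on the floor of the bath within 4 degrees of upright, head up (all of step 2 and horizontal distance between handle_hole and hasp_hole below 0.005 m and linear speed of tube below 0.01 m/s and angular speed of tube below 0.05 rad/s); the robot touches nothing.
It fails at once if the tube is lifted out of the bath (its foot rises above the rim) (height (world z) of tube_foot above 0.12 m).
It fails at once if the bottle, jar, beaker or wrench is moved by more than 30 mm (distance of any of amber, jar, beaker, wrench from where it was at the start of the episode above 0.03 m).
It also fails if it takes over 59 s, if anything falls off the work surface, if the arm or the gripper's body presses on something with over 40 N, if the wrist force passes 120 N, or if a joint passes its speed limit or range.

### The arm

A 7-joint arm with a two-finger parallel gripper is mounted at the origin on the work surface. World frame = base frame: x ahead of the robot, y to its left, z up, the work surface at z = 0. Lengths are in m, angles in rad, forces in N, time in s.
With the tool pointing down it reaches from about 0.4 to 0.875 m from the base axis. Payload 19.3 kg.
Tool frame: the origin (TCP) lies at the very end of the fingers, on their centre line; the grasp point (between the pads) lies 19 mm behind it; z points along the fingers, y is the direction in which the jaws open and shut (so a half turn about z gives the same grasp; the last joint's range is limited). The gripper opens to 85 mm and grips with 20 to 120 N. Pads are 22 mm wide; open, the fingers measure 114 mm over their backs; the gripper's body (76 mm by 85 mm) begins 54 mm behind the grasp point. The pads swing forward as they close: fully open they stand 13 mm farther back than shut.
Start: joints at [1.224, 0.521, -0.036, 1.599, 0.021, 1.021, -0.113], TCP at [0.171, -0.601, 0.194] pointing down, gripper open.
Joint ranges: [-2.91, 2.91], [-0.3, 2.13], [-1.5, 1.42], [0.17, 2.43], [-1.26, 4.41], [0.16, 1.93], [-2.52, 2.52]. Speed limits (rad/s): [1.89, 1.89, 2.39, 2.39, 3.01, 3.01, 3.01].

### API

Orientations are given as [roll, pitch, yaw] about the fixed x, y, z axes, in that order (R = Rz(yaw) Ry(pitch) Rx(roll)).
In Python, from workcell import bot, viewer gives the robot as it stands.
- The arm moves only by the shell command python3 -m creep 'ROWS' [FORCE]. ROWS is JSON, a list of rows, each an object of numbers: "rx", "ry", "rz": the turn, a rotation vector about the tool's x, y, z in degrees; "tx", "ty", "tz": the shift along the tool's x, y, z in mm; "hand": the closure, from -1 (fully open) to 1 (shut), so that 0 is half open. In form: [{"rx": .., "ry": .., "rz": .., "tx": .., "ty": .., "tz": .., "hand": ..}, ...]. A call has 1 to 8 rows; each row is the pose to reach, as a shift and turn from the pose commanded when the call began, along the tool's axes at that moment; what a row does not reach only later rows make up. A row lasts 1/10 s, in which the tool goes at most 50 mm and 8.59 degrees, less where a joint would pass 70% of its speed; a pose out of reach is approached as far as the arm can. A call with a gripper value outside its range is refused whole. The fingers move at their own pace and stop on an object; FORCE is the grip in N (left out, the last holds). Time passes only in rows, so rows that repeat a pose let the fingers close. It gives the time, the measured TCP pose, the force and the opening at its end, in the units of the state.
- bot.observe(): the state, without advancing time (a new reading comes with each control period).
- viewer.grab_frame(name): name is "side" or "top" or "wrist"; returns a dict with "pixels" (480x640x3 uint8, blue, green, red), "vertical_fov" (degrees; the focal length in pixels is half the picture's height over the tangent of half this angle, whatever the lens; pixels are square), "cx", "cy" (the principal point, pixels), "rvec" (rotation vector, rad) and "tvec" (3), from world to camera coordinates, as OpenCV has them; the wrist camera has in their place "tool_from_camera" (4x4, takes a point from camera to tool coordinates, whose origin is the TCP and whose axes are the flange's). Camera axes: x right, y down, z forward; pixel columns grow to the right and rows downward; lengths in m; the calibration is good to about 2 mm. A picture is of the moment at which its call begins: read the wrist's pose just before it. There is no depth.
- bot.job_done(): hands the job in, once; it reports no verdict.
Trained networks look in a picture, given as the dict that the camera call returned (one of the last four; its "shot" number tells which), for a name from the list of things; names that differ only in an ending like _2 or _b are one class to them, and where a whole thing is asked for, a point or a joint stands for the part that bears it (a point fixed in the world has none). Each returns a list of dicts, best first, with "score" (0 to 1); they miss things now and then, are a little off and sometimes report something else, mostly with a low value. They report only what shows in the picture. A call takes as long as a camera call. They do not tell look-alikes from the thing itself.
- viewer.outline_of(target, picture): "mask" (480x640 bool, what is visible of it) and "bbox" ([left, top, right, bottom] in pixels, round what is visible of it).
The state is a dict: "clock": time; "qpos": joint angles; "qd": joint speeds; "joint_efforts": joint torques, N m; "position": TCP position; "tool_rot": TCP orientation; "force": force on the tool from outside, world axes, zero at the start; "moment": the same for the moment, N m; "grip_width": finger opening in m.
Only numpy, scipy, OpenCV 4.12 (cv2) and the standard library are available. Lean on these libraries where they do the work, as an engineer would, in place of code of your own. Each camera call takes 0.05 s, during which the arm holds its last target.

## Working session

There is one attempt and no reset: what is moved stays moved. The work goes in short steps, Python scripts to look and compute and a shell command to move; the robot and the scene stay as the last step left them, time stands still between calls to the robot, and variables do not carry over. Pictures are saved under pics/ and viewed, and the job is handed in when it is done.

```bash
ls; mkdir -p pics
cat > h.py <<'E'
import numpy as np,cv2
from workcell import bot,viewer
def grab(n,fn=None):
    p=viewer.grab_frame(n)
    if fn: cv2.imwrite('pics/'+fn,p['pixels'])
    return p
def K(p):
    f=240/np.tan(np.radians(p['vertical_fov'])/2)
    return f
def cam(p,state=None):
    if 'rvec' in p:
        R=cv2.Rodrigues(np.array(p['rvec'],float))[0]; t=np.array(p['tvec'],float).ravel()
        return R,t
def ray(p,u,v):
    f=K(p);R,t=cam(p)
    d=R.T@np.array([(u-p['cx'])/f,(v-p['cy'])/f,1]); return -R.T@t,d
def atz(p,u,v,z):
    o,d=ray(p,u,v); return o+d*(z-o[2])/d[2]
def proj(p,X):
    f=K(p);R,t=cam(p);c=R@np.array(X)+t
    return f*c[0]/c[2]+p['cx'],f*c[1]/c[2]+p['cy']
E
python3 - <<'E'
from h import *
s=bot.observe();print(s)
for n in('side','top','wrist'):
    p=grab(n,n+'0.png');print({k:v for k,v in p.items() if k!='pixels'})
    for t in('bath','tube_mid','isolator','handle'):
        try: print(t,[(r['score'],r['bbox']) for r in viewer.outline_of(t,p)])
        except Exception as e: print(t,e)
E
```

```text
pics
{'clock': 0.0, 'qpos': array([ 1.22379649,  0.52200678, -0.03631099,  1.59998814,  0.02119362,
        1.02106759, -0.11278269]), 'qd': array([-0.00102964, -0.00020074, -0.00110481, -0.00059845, -0.00045309,
        0.00088036, -0.00054576]), 'joint_efforts': array([-7.10916847e-04, -9.27078724e+01,  1.97996624e+00, -3.69930840e+01,
        1.79626647e-02,  7.87854544e-03,  1.62579863e-05]), 'position': array([ 0.17065687, -0.60087637,  0.19323755]), 'tool_rot': array([-3.14051037e+00,  7.85828829e-05,  2.76789296e-01]), 'force': array([-0.07910979,  0.652702  ,  0.02088042]), 'moment': array([-0.01471075,  0.01446623,  0.01572239]), 'grip_width': 0.08558371612292964}
{'vertical_fov': 55.51591278008417, 'cx': 317.02928862792174, 'cy': 237.7062302051945, 'rvec': array([ 0.89129147, -2.32391993,  1.2977781 ]), 'tvec': array([0.30383115, 0.26646603, 1.03744706]), 'shot': 1}
bath [(0.62, [217.2, 206.6, 330.7, 301.5])]
tube_mid [(0.71, [240.7, 328.7, 284.1, 405.4]), (0.68, [254.7, 231.8, 293.9, 252.5]), (0.59, [336.6, 203.4, 396.5, 246.7]), (0.3, [173.0, 273.0, 255.3, 348.0])]
isolat
[... 628 characters left out ...]
[(0.65, [373.9, 207.5, 441.7, 287.5]), (0.56, [439.4, 148.2, 506.9, 217.9])]
handle [(0.59, [401.5, 243.7, 419.9, 289.5]), (0.57, [461.9, 177.4, 485.6, 218.9]), (0.21, [326.0, 132.1, 344.5, 156.2])]
{'vertical_fov': 66.55392167935709, 'cx': 315.9400004895557, 'cy': 237.73113833097233, 'tool_from_camera': array([[ 1.09620340e-03, -9.45650905e-01, -3.25181740e-01,
         8.38290914e-02],
       [ 9.99999135e-01,  8.00400484e-04,  1.04342578e-03,
        -6.59504064e-04],
       [-7.26440908e-04, -3.25182602e-01,  9.45650965e-01,
        -1.80087878e-01],
       [ 0.00000000e+00,  0.00000000e+00,  0.00000000e+00,
         1.00000000e+00]]), 'shot': 3}
bath []
tube_mid []
isolator []
handle []
```

View pics/side0.png

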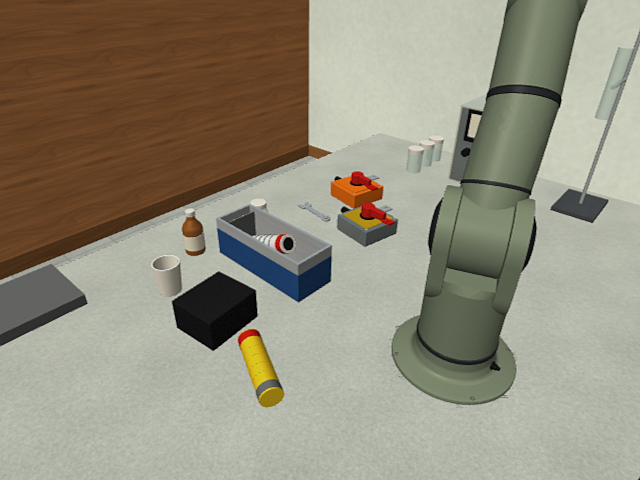

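View pics/top0.png

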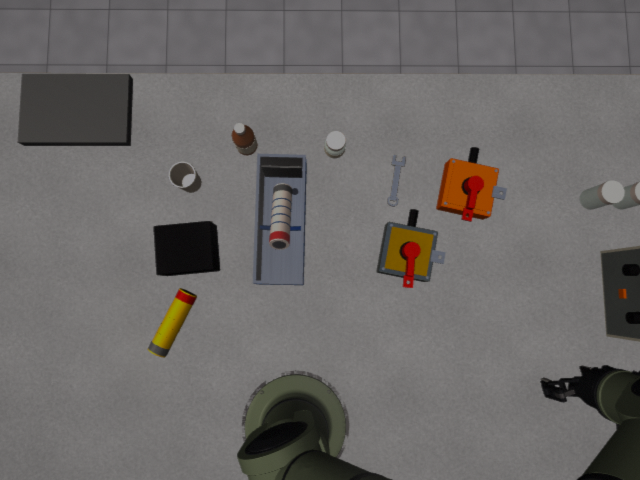

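Run:
```python
import cv2
a=cv2.imread('pics/top0.png')
c=cv2.resize(a[140:300,240:460],None,fx=3.6,fy=3.6,interpolation=cv2.INTER_CUBIC);cv2.imwrite('pics/t0c.png',c);print(c.shape)
a=cv2.imread('pics/side0.png')
c=cv2.resize(a[190:310,200:400],None,fx=4,fy=4,interpolation=cv2.INTER_CUBIC);cv2.imwrite('pics/s0c.png',c);print(c.shape)
```

```text
(576, 792, 3)
(480, 800, 3)
```

View pics/t0c.png

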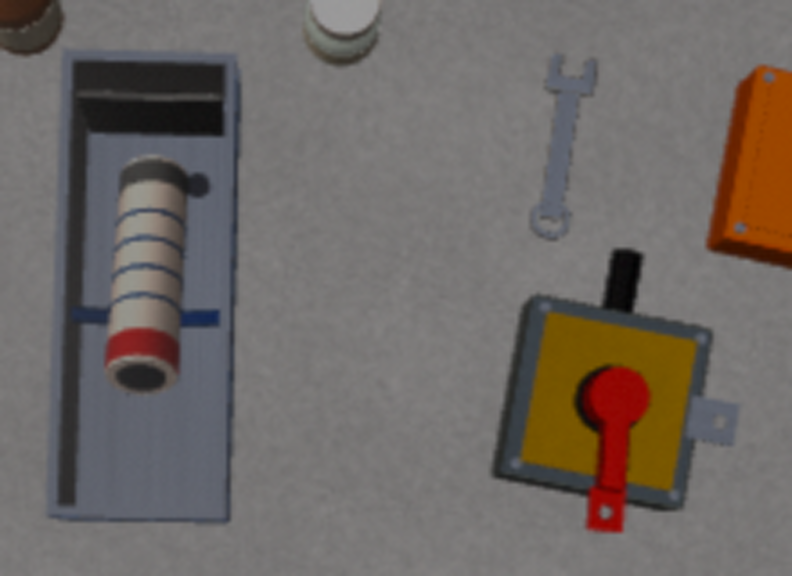

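View pics/s0c.png

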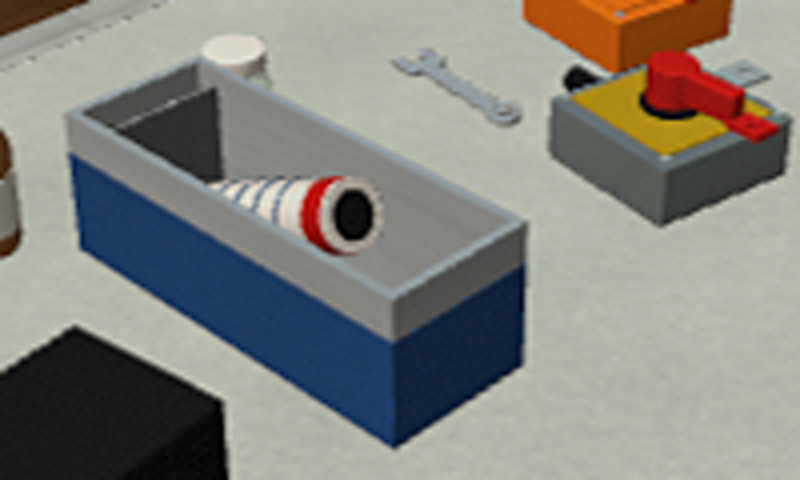

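Run:
```python
from h import *
p=grab('top')
def c(x,y,z): return atz(p,(x+.5)/3.6-.5+240,(y+.5)/3.6-.5+140,z)
r=[c(*q,.12) for q in((64,50),(238,54),(230,521),(48,516))]
print('rim FL FR NR NL',np.round(r,4)); ce=np.mean(r,0); 
ax=(r[0]+r[1]-r[2]-r[3])[:2]; print('centre',ce,'len',np.linalg.norm(ax)/2,'yaw',np.degrees(np.arctan2(ax[1],ax[0])))
y=np.arctan2(ax[1],ax[0]);R=np.array([[np.cos(y),np.sin(y)],[-np.sin(y),np.cos(y)]])
B=lambda P:R@(P[:2]-ce[:2])
print('divider',B(c(78,95,.11)),B(c(223,99,.11)))
print('head rim bottom/top guess',B(c(143,376,.1085)), B(c(151,160,.057)))
print('bar L,R',B(c(75,315,.07)),B(c(218,318,.07)))
hub=c(616,398,.095);hh=c(605,512,.071);hs=c(719,422,.06)
print('hub',hub,'hole',hh,'hasp',hs,np.linalg.norm((hub-hh)[:2]),np.linalg.norm((hub-hs)[:2]))
d=(hs-hh)[:2]
for P in(hh,hs):
    v=(P-hub)[:2];print(np.degrees(np.arctan2(v[1],v[0])))
for n,q in dict(amber=(30,40),jar=(343,50),wr=(550,225)).items(): print(n,c(*q,0))
```

```text
rim FL FR NR NL [[ 0.718   0.0928  0.12  ]
 [ 0.7148 -0.0325  0.12  ]
 [ 0.3788 -0.0252  0.12  ]
 [ 0.3833  0.102   0.12  ]]
centre [0.5487025  0.03427885 0.12      ] len 0.3354040484919402 yaw -1.401338655063341
divider [0.13766724 0.05286184] [ 0.13700455 -0.05227079]
head rim bottom/top guess [-0.06615521  0.00068758] [0.1036765  0.00270124]
bar L,R [-0.01768496  0.05501794] [-0.01789804 -0.05086517]
hub [ 0.46588924 -0.30519529  0.095     ] hole [ 0.38387648 -0.30017749  0.071     ] hasp [ 0.4505012  -0.39010939  0.06      ] 0.08216611798751011 0.0862971372637883
176.4988287457912
-100.2716098950627
amber [0.76447032 0.13487648 0.        ]
jar [ 0.7557951  -0.11533957  0.        ]
wr [ 0.61271559 -0.27835745  0.        ]
```

```bash
cat >> h.py <<'E'
from scipy.spatial.transform import Rotation as Ro
def rel(pos,rpy_deg):
    s=bot.observe(); R0=Ro.from_euler('xyz',s['tool_rot']);R1=Ro.from_euler('xyz',rpy_deg,degrees=True)
    d=R0.inv().apply(np.array(pos)-s['position'])*1000; r=(R0.inv()*R1).as_rotvec(degrees=True)
    print('t',s['clock'],'pos',s['position'].round(4),'rpy',np.degrees(s['tool_rot']).round(2),'F',s['force'].round(1),'w',round(s['grip_width'],4))
    print('shift',d.round(1),'turn',r.round(2))
E
python3 -c "
from h import *
rel([.4136,-.3038,.16],[180,0,-3.5])"
```

```text
t 0.8 pos [ 0.1708 -0.6012  0.1938] rpy [-180.      0.     15.85] F [ 0.2 -0.4 -0.7] w 0.0856
shift [ 314.9 -219.7   33.8] turn [-0.    0.   19.35]
```

```bash
python3 -m creep '[{"tx":315,"ty":-220,"tz":34,"rz":19.3},{"tx":315,"ty":-220,"tz":34,"rz":19.3},{"tx":315,"ty":-220,"tz":34,"rz":19.3},{"tx":315,"ty":-220,"tz":34,"rz":19.3},{"tx":315,"ty":-220,"tz":34,"rz":19.3},{"tx":315,"ty":-220,"tz":34,"rz":19.3},{"tx":315,"ty":-220,"tz":34,"rz":19.3},{"tx":315,"ty":-220,"tz":34,"rz":19.3}]' 20
python3 -c "
from h import *
rel([.4136,-.3038,.16],[180,0,-3.5])"
```

```text
t 0.8 pos [ 0.1708 -0.6012  0.1938] rpy [-180.      0.     15.85] F [ 0.2 -0.4 -0.7] w 0.0856
shift [ 314.9 -219.7   33.8] turn [-0.    0.   19.35]schema error: expected keys rx, ry, rz, tx, ty, tz, hand
```

All seven keys are required.

```bash
python3 -m creep '[{"rx":0,"ry":0,"rz":19.3,"tx":315,"ty":-220,"tz":34,"hand":-1},{"rx":0,"ry":0,"rz":19.3,"tx":315,"ty":-220,"tz":34,"hand":-1},{"rx":0,"ry":0,"rz":19.3,"tx":315,"ty":-220,"tz":34,"hand":-1},{"rx":0,"ry":0,"rz":19.3,"tx":315,"ty":-220,"tz":34,"hand":-1},{"rx":0,"ry":0,"rz":19.3,"tx":315,"ty":-220,"tz":34,"hand":-1},{"rx":0,"ry":0,"rz":19.3,"tx":315,"ty":-220,"tz":34,"hand":-1},{"rx":0,"ry":0,"rz":19.3,"tx":315,"ty":-220,"tz":34,"hand":-1},{"rx":0,"ry":0,"rz":19.3,"tx":315,"ty":-220,"tz":34,"hand":-1}]' 20
python3 - <<'E'
from h import *
rel([.4136,-.3038,.16],[180,0,-3.5])
grab('wrist','w1.png');grab('side','s1.png')
E
```

```text
clock: 1.6
position: [0.4155, -0.3008, 0.1598]
tool_rot: [-3.141, -0.001, -0.058]
force: [1.0, -0.3, 0.5]
grip_width: 0.0852
t 1.6 pos [ 0.4155 -0.3008  0.1598] rpy [-1.7998e+02 -4.0000e-02 -3.3300e+00] F [ 1.  -0.3  0.5] w 0.0852
shift [-1.7  3.1 -0.2] turn [-0.02 -0.04  0.17]
```

View pics/w1.png

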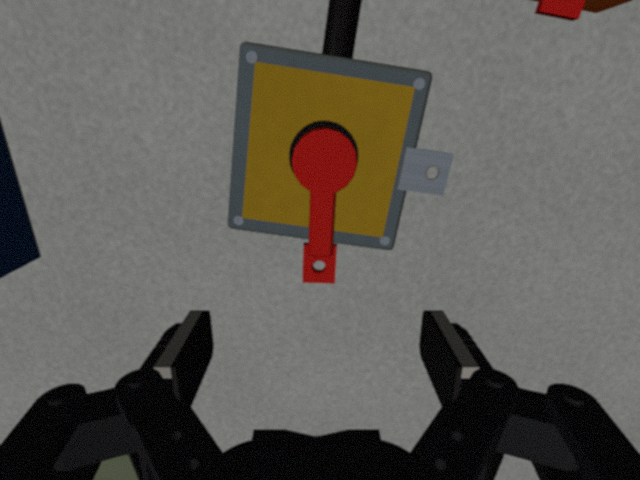

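```bash
cat >> h.py <<'E'
def watz(p,s,u,v,z):
    T=np.array(p['tool_from_camera']);f=K(p)
    R=Ro.from_euler('xyz',s['tool_rot']).as_matrix()
    d=R@T[:3,:3]@np.array([(u-p['cx'])/f,(v-p['cy'])/f,1]);o=R@T[:3,3]+s['position']
    return o+d*(z-o[2])/d[2]
E
python3 - <<'E'
from h import *
s=bot.observe();p=grab('wrist')
a=dict(hub=(324.5,160,.097),hub2=(324.5,160,.105),hole=(319,265.5,.072),hasp=(432,172.5,.061),c1=(252,57,.055),c2=(419,84,.055),c3=(385,240,.055),c4=(238,220,.055))
W={k:watz(p,s,*v) for k,v in a.items()}
for k,v in W.items(): print(k,v.round(4))
c=np.mean([W[k] for k in('c1','c2','c3','c4')],0);print('box centre',c)
for k in('hole','hasp'):
    v=(W[k]-c)[:2];print(k,np.linalg.norm(v),np.degrees(np.arctan2(v[1],v[0])))
E
```

```text
hub [ 0.4706 -0.307   0.097 ]
hub2 [ 0.4716 -0.3069  0.105 ]
hole [ 0.3853 -0.2994  0.072 ]
hasp [ 0.4526 -0.3887  0.061 ]
c1 [ 0.5395 -0.2599  0.055 ]
c2 [ 0.5158 -0.378   0.055 ]
c3 [ 0.398  -0.3546  0.055 ]
c4 [ 0.4213 -0.2356  0.055 ]
box centre [ 0.46864173 -0.30701783  0.055     ]
hole 0.08370205732164109 174.75773537843742
hasp 0.08318914159282138 -101.0886538073601
```

Run:
```python
from h import *
rel([.4158,-.3022,.067],[180,0,-5.2])
```

```text
t 1.75 pos [ 0.4151 -0.3015  0.1597] rpy [-1.7997e+02 -1.0000e-02 -3.2100e+00] F [-1.  -0.9 -0.2] w 0.0854
shift [ 0.7  0.7 92.7] turn [-0.03 -0.01  1.99]
```

```bash
python3 -m creep '[{"rx":0,"ry":0,"rz":2,"tx":1,"ty":1,"tz":40,"hand":-1},{"rx":0,"ry":0,"rz":2,"tx":1,"ty":1,"tz":70,"hand":-1},{"rx":0,"ry":0,"rz":2,"tx":1,"ty":1,"tz":92,"hand":-1},{"rx":0,"ry":0,"rz":2,"tx":1,"ty":1,"tz":92,"hand":-0.3},{"rx":0,"ry":0,"rz":2,"tx":1,"ty":1,"tz":92,"hand":0.3},{"rx":0,"ry":0,"rz":2,"tx":1,"ty":1,"tz":92,"hand":1},{"rx":0,"ry":0,"rz":2,"tx":1,"ty":1,"tz":92,"hand":1},{"rx":0,"ry":0,"rz":2,"tx":1,"ty":1,"tz":92,"hand":1}]' 20
python3 - <<'E'
from h import *
rel([.4158,-.3022,.067],[180,0,-5.2])
grab('wrist','w2.png')
E
```

```text
clock: 2.55
position: [0.415, -0.3049, 0.0686]
tool_rot: [3.141, -0.001, -0.095]
force: [0.2, -0.1, -0.4]
grip_width: 0.0124
t 2.55 pos [ 0.415  -0.3049  0.0686] rpy [ 1.7997e+02 -7.0000e-02 -5.4500e+00] F [ 0.2 -0.1 -0.4] w 0.0124
shift [ 0.6 -2.8  1.6] turn [ 0.03 -0.07 -0.25]
```

View pics/w2.png

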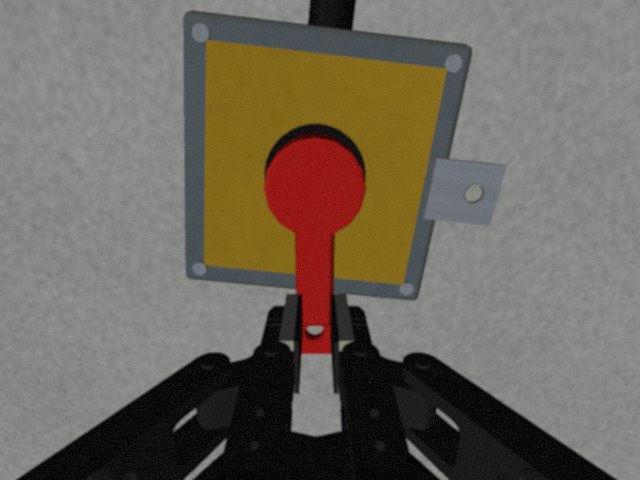

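Run:
```python
from h import *
s=bot.observe();p=grab('wrist')
T=np.linalg.inv(np.array(p['tool_from_camera']));f=K(p)
R=Ro.from_euler('xyz',s['tool_rot']).as_matrix()
ax=np.array([.4686,-.307,0]);u=np.array([np.cos(np.radians(174.7)),np.sin(np.radians(174.7)),0])
def pr(P):
    c=T[:3,:3]@P+T[:3,3];return (f*c[:2]/c[2]+[p['cx'],p['cy']]).round(1)
print('tcp',pr(np.zeros(3)),'grasp',pr(np.array([0,0,-.019])))
for r,z in((.053,.095),(.068,.095),(.068,.067),(.084,.071),(0,.1)):
    print(r,z,pr(R.T@(ax+u*r+[0,0,z]-s['position'])))
print(s['grip_width'],s['force'])
```

```text
tcp [316.6 275.8] grasp [316.7 292.2]
0.053 0.095 [310.9 298.3]
0.068 0.095 [311.1 325.9]
0.068 0.067 [311.6 298.1]
0.084 0.071 [311.7 327.1]
0 0.1 [309.9 189. ]
0.004568300509759991 [-0.19511694  0.20266202  0.29451402]
```

Run:
```python
from h import *
s=bot.observe();print(s['grip_width'],s['position'],s['force'],s['clock'])
grab('wrist','w3.png')
a=cv2.imread('pics/w3.png');grab('side','s3.png')
b=cv2.imread('pics/s3.png');b=cv2.resize(b[100:280,280:480],None,fx=2.6,fy=2.6)
cv2.imwrite('pics/s3c.png',b)
```

```text
0.00021698067635701372 [ 0.41483252 -0.30473187  0.06828271] [-0.95818543  0.23945135 -0.19954952] 2.65
```

View pics/w3.png

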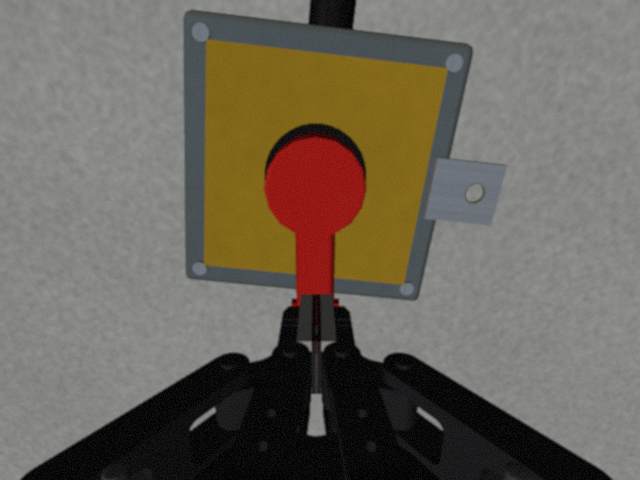

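View pics/s3c.png

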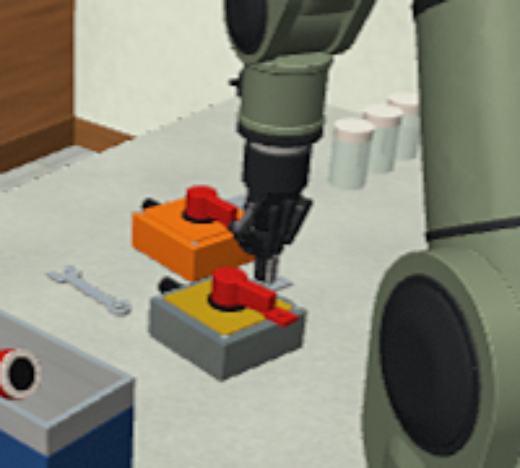

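Run:
```python
from h import *
s=bot.observe();p=grab('side')
u=np.array(proj(p,s['position']));print(u,(u-[280,100])*2.6)
print(s['qpos'],Ro.from_euler('xyz',s['tool_rot']).as_matrix().round(3))
g=np.array(proj(p,s['position']+[0,0,.1]));print(g,(g-[280,100])*2.6)
for n in ((.4686,-.307,.097),(.385,-.2994,.071)):
  u=np.array(proj(p,n));print((u-[280,100])*2.6)
grab('top','top3.png')
a=cv2.imread('pics/top3.png');cv2.imwrite('pics/top3c.png',cv2.resize(a[180:330,340:500],None,fx=4,fy=4))
p=grab('top')
print((np.array(proj(p,s['position']))-[340,180])*4)
```

```text
[379.73548032 218.99249056] [259.31224884 309.38047546]
[ 0.54852749  0.53071215 -0.04022223  1.99391704  0.03513693  0.61725085
 -1.1805947 ] [[ 0.995 -0.095  0.   ]
 [-0.095 -0.995 -0.   ]
 [ 0.     0.    -1.   ]]
[382.598903   190.12325318] [266.75714779 234.32045827]
[225.98206987 273.08832075]
[277.67604111 317.23401258]
[275.15571014 360.99151023]
```

View pics/top3c.png

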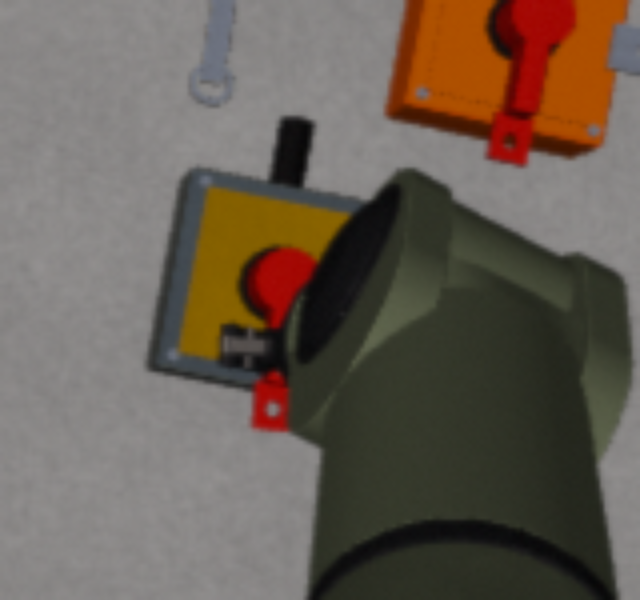

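Run:
```python
from h import *
s=bot.observe();p=grab('side')
a=p['pixels'][150:250,330:430].copy()
a=cv2.resize(a,None,fx=6,fy=6,interpolation=cv2.INTER_CUBIC)
for dz in(0,.02,.04,.06):
    u=(np.array(proj(p,s['position']+[0,0,dz]))-[330,150]+.5)*6
    cv2.circle(a,(int(u[0]),int(u[1])),4,(0,255,0),1);cv2.putText(a,str(dz),(int(u[0])+6,int(u[1])),0,.4,(0,255,0))
cv2.imwrite('pics/s4.png',a)
p=grab('wrist');a=p['pixels'].copy();T=np.linalg.inv(p['tool_from_camera']);f=K(p)
for x in(-.011,.011):
  for z in(0,-.02,-.04,-.06):
    c=T[:3,:3]@np.array([x,0,z])+T[:3,3];u=f*c[:2]/c[2]+[p['cx'],p['cy']];print(x,z,u.round())
```

```text
-0.011 0 [317. 294.]
-0.011 -0.02 [317. 313.]
-0.011 -0.04 [317. 336.]
-0.011 -0.06 [317. 366.]
0.011 0 [317. 257.]
0.011 -0.02 [317. 273.]
0.011 -0.04 [317. 292.]
0.011 -0.06 [317. 317.]
```

View pics/s4.png

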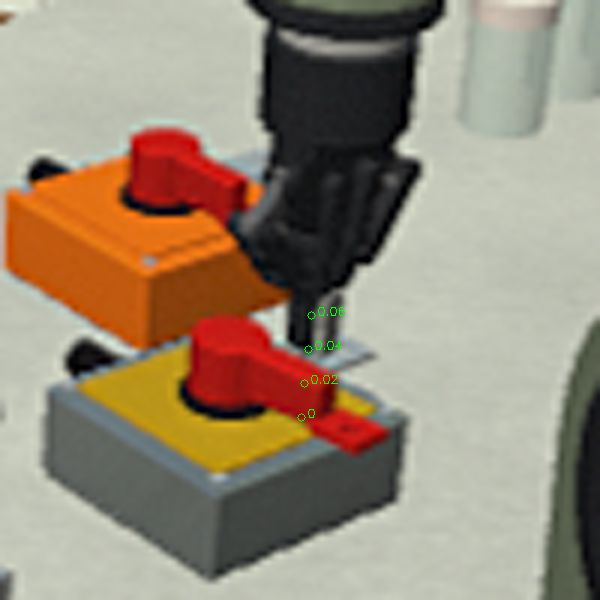

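```bash
python3 -m creep '[{"rx":0,"ry":0,"rz":0,"tx":0,"ty":0,"tz":0,"hand":-0.3},{"rx":0,"ry":0,"rz":0,"tx":0,"ty":0,"tz":0,"hand":-0.3},{"rx":0,"ry":0,"rz":0,"tx":0,"ty":0,"tz":0,"hand":-0.3},{"rx":0,"ry":0,"rz":0,"tx":0,"ty":0,"tz":0,"hand":-0.3},{"rx":0,"ry":0,"rz":0,"tx":0,"ty":0,"tz":15,"hand":-0.3},{"rx":0,"ry":0,"rz":0,"tx":0,"ty":0,"tz":30,"hand":-0.3},{"rx":0,"ry":0,"rz":0,"tx":0,"ty":0,"tz":38,"hand":-0.3},{"rx":0,"ry":0,"rz":0,"tx":0,"ty":0,"tz":38,"hand":-0.3}]' 20
python3 - <<'E'
from h import *
s=bot.observe();print(s['position'],s['force'],s['grip_width'])
grab('wrist','w5.png');p=grab('side')
a=p['pixels'][150:250,330:430].copy()
cv2.imwrite('pics/s5.png',cv2.resize(a,None,fx=6,fy=6,interpolation=cv2.INTER_CUBIC))
E
```

```text
clock: 3.8
position: [0.4141, -0.3042, 0.029]
tool_rot: [-3.141, 0.002, -0.095]
force: [-0.6, 0.1, 0.4]
grip_width: 0.0554
[ 0.41412825 -0.30420943  0.02896968] [-0.63402652  0.13784766  0.39260682] 0.055433358095433594
```

View pics/w5.png

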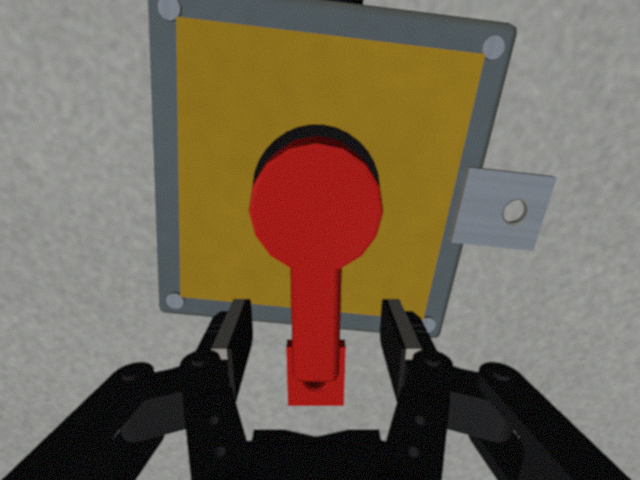

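View pics/s5.png

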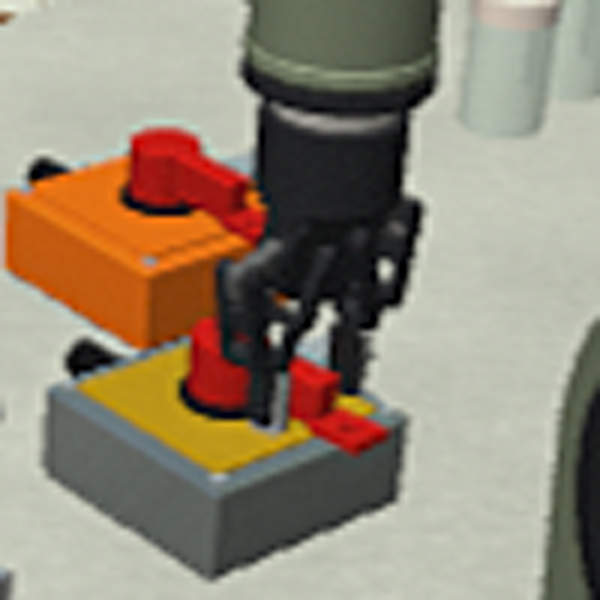

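```bash
python3 -m creep '[{"rx":0,"ry":0,"rz":0,"tx":0,"ty":0,"tz":0,"hand":1},{"rx":0,"ry":0,"rz":0,"tx":0,"ty":0,"tz":0,"hand":1},{"rx":0,"ry":0,"rz":0,"tx":0,"ty":0,"tz":0,"hand":1},{"rx":0,"ry":0,"rz":0,"tx":0,"ty":0,"tz":0,"hand":1},{"rx":0,"ry":0,"rz":0,"tx":0,"ty":0,"tz":0,"hand":1}]' 20
python3 - <<'E'
from h import *
s=bot.observe();print(s['position'],s['force'],s['grip_width'])
p=grab('wrist','w6.png')
# waypoints relative: rotate about axle
ax=np.array([.4686,-.307]);P=s['position'][:2];R0=Ro.from_euler('xyz',s['tool_rot'])
for a in(8,16,24,32,40,48,56,64,72,80,84,86):
    c,q=np.cos(np.radians(a)),np.sin(np.radians(a))
    d=ax+np.array([[c,-q],[q,c]])@(P-ax)-P
    print(a,(R0.inv().apply([d[0],d[1],0])*1000).round(1))
E
```

```text
clock: 4.4
position: [0.4148, -0.3046, 0.0302]
tool_rot: [3.141, -0.0, -0.095]
force: [-1.4, 1.4, 5.4]
grip_width: 0.0176
[ 0.41478828 -0.30456337  0.03024574] [-1.4005193   1.36692398  5.42617821] 0.017589685119669855
8 [0.9 7.5 0. ]
16 [ 2.8 14.7  0. ]
24 [ 5.7 21.7  0. ]
32 [ 9.6 28.1  0. ]
40 [14.3 34.   0. ]
48 [19.8 39.1  0. ]
56 [25.9 43.4  0. ]
64 [32.6 46.9  0. ]
72 [39.7 49.3  0. ]
80 [47.1 50.8  0. ]
84 [50.8 51.1  0. ]
86 [52.7 51.2  0. ]
```

View pics/w6.png

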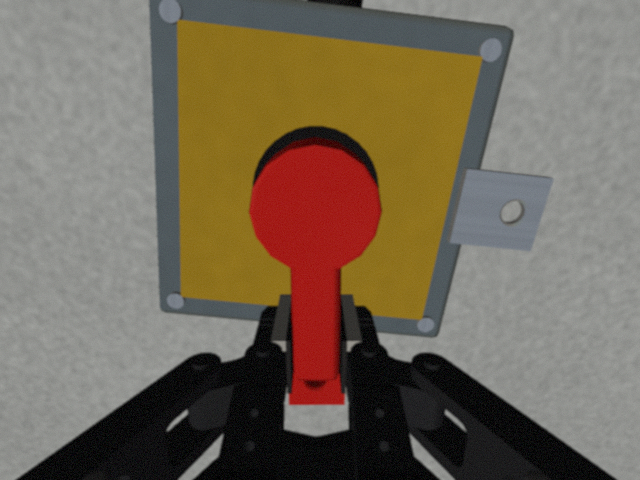

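```bash
python3 -m creep '[{"rx":0,"ry":0,"rz":-4,"tx":0.3,"ty":3.8,"tz":0,"hand":1},{"rx":0,"ry":0,"rz":-8,"tx":0.9,"ty":7.5,"tz":0,"hand":1},{"rx":0,"ry":0,"rz":-16,"tx":2.8,"ty":14.7,"tz":0,"hand":1},{"rx":0,"ry":0,"rz":-24,"tx":5.7,"ty":21.7,"tz":0,"hand":1},{"rx":0,"ry":0,"rz":-32,"tx":9.6,"ty":28.1,"tz":0,"hand":1},{"rx":0,"ry":0,"rz":-40,"tx":14.3,"ty":34,"tz":0,"hand":1}]' 20
python3 - <<'E'
from h import *
s=bot.observe();print(s['position'],s['force'],s['grip_width'])
R0=Ro.from_euler('xyz',s['tool_rot'])
y=np.degrees(s['tool_rot'][2]);print(y)
ax=np.array([.4686,-.307]);P=ax+np.array(.0538)*np.array([np.cos(np.radians(y+180)),np.sin(np.radians(y+180))])
for a in(8,16,24,32,40,42,44,46):
    b=np.radians(y+180+a); Q=ax+.0538*np.array([np.cos(b),np.sin(b)])-s['position'][:2]
    print(a,(R0.inv().apply([Q[0],Q[1],0])*1000).round(1))
E
```

```text
clock: 5.05
position: [0.4242, -0.34, 0.0302]
tool_rot: [-3.14, 0.002, 0.609]
force: [-9.3, 5.2, 12.5]
grip_width: 0.0172
[ 0.4242405  -0.33997724  0.03020535] [-9.31883399  5.17750519 12.50528404] 0.01724015093098159
34.864818339078795
8 [ 2.   5.8 -0. ]
16 [ 3.5 13.1 -0. ]
24 [ 6.1 20.2 -0. ]
32 [ 9.6 26.8 -0.1]
40 [14.  32.9 -0.1]
42 [15.3 34.3 -0.1]
44 [16.5 35.7 -0.1]
46 [17.9 37.  -0.1]
```

```bash
python3 -m creep '[{"rx":0,"ry":0,"rz":-8,"tx":1.5,"ty":6.5,"tz":-1,"hand":1},{"rx":0,"ry":0,"rz":-16,"tx":3.5,"ty":13.5,"tz":-1,"hand":1},{"rx":0,"ry":0,"rz":-24,"tx":6,"ty":20.5,"tz":-1,"hand":1},{"rx":0,"ry":0,"rz":-32,"tx":9.6,"ty":27,"tz":-1,"hand":1},{"rx":0,"ry":0,"rz":-38,"tx":13,"ty":31.5,"tz":-1,"hand":1},{"rx":0,"ry":0,"rz":-42,"tx":15.3,"ty":34.3,"tz":-1,"hand":1},{"rx":0,"ry":0,"rz":-44,"tx":16.5,"ty":36,"tz":-1,"hand":1},{"rx":0,"ry":0,"rz":-44,"tx":16.5,"ty":36,"tz":-1,"hand":1}]' 20
python3 - <<'E'
from h import *
s=bot.observe();print(s['position'],s['force'],s['moment'],s['grip_width'],np.degrees(s['tool_rot']))
p=grab('wrist','w7.png')
E
```

```text
clock: 5.85
position: [0.4569, -0.3612, 0.0304]
tool_rot: [-3.137, 0.001, 1.371]
force: [-11.7, -3.7, 1.1]
grip_width: 0.0175
[ 0.45694359 -0.36116088  0.03037814] [-11.73962468  -3.74468385   1.05742743] [-0.80925257  2.13300463 -0.06706194] 0.01752290217834031 [-1.79760446e+02  6.40347138e-02  7.85272391e+01]
```

View pics/w7.png

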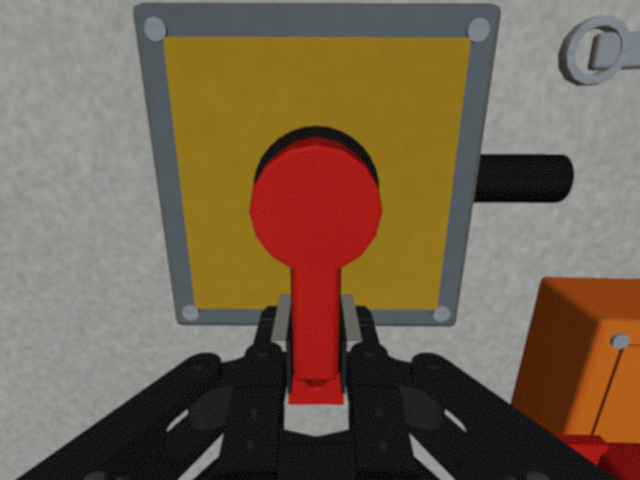

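```bash
python3 -m creep '[{"rx":0,"ry":0,"rz":-1,"tx":0,"ty":1.5,"tz":0,"hand":1},{"rx":0,"ry":0,"rz":-1.5,"tx":0,"ty":2.5,"tz":0,"hand":1},{"rx":0,"ry":0,"rz":-1.5,"tx":0,"ty":2.5,"tz":0,"hand":1}]' 20
python3 - <<'E'
from h import *
s=bot.observe();print(s['position'],s['force'],s['moment'],s['grip_width'],np.degrees(s['tool_rot']))
E
```

```text
clock: 6.2
position: [0.4571, -0.3611, 0.0302]
tool_rot: [-3.133, 0.001, 1.395]
force: [-25.4, 1.4, 11.4]
grip_width: 0.0177
[ 0.45707958 -0.36112112  0.03020985] [-25.42417087   1.41865435  11.4474771 ] [ 0.32769029  4.93705372 -0.59746821] 0.017686849563514725 [-1.79514903e+02  4.37469867e-02  7.99072611e+01]
```

At the hard stop: position did not move and the force rose. I'll back off the push, open, rise and look.

```bash
python3 -m creep '[{"rx":0,"ry":0,"rz":0.5,"tx":0,"ty":-2,"tz":0,"hand":0.3},{"rx":0,"ry":0,"rz":0.5,"tx":0,"ty":-2,"tz":0,"hand":-0.2},{"rx":0,"ry":0,"rz":0.5,"tx":0,"ty":-2,"tz":0,"hand":-0.2},{"rx":0,"ry":0,"rz":0.5,"tx":0,"ty":-2,"tz":-30,"hand":-0.2},{"rx":0,"ry":0,"rz":0.5,"tx":0,"ty":-2,"tz":-70,"hand":-0.2},{"rx":0,"ry":0,"rz":0.5,"tx":0,"ty":-2,"tz":-110,"hand":-0.2},{"rx":0,"ry":0,"rz":0.5,"tx":0,"ty":-2,"tz":-150,"hand":-0.2},{"rx":0,"ry":0,"rz":0.5,"tx":0,"ty":-2,"tz":-180,"hand":-0.2}]' 20
python3 - <<'E'
from h import *
s=bot.observe();print(s['position'],s['force'],s['moment'],s['grip_width'],np.degrees(s['tool_rot']))
p=grab('wrist','w8.png')
E
```

```text
clock: 7.0
position: [0.4608, -0.3602, 0.2135]
tool_rot: [3.139, 0.001, 1.389]
force: [0.1, 0.1, -0.4]
grip_width: 0.0513
[ 0.46079869 -0.3602336   0.21354262] [ 0.05811877  0.11647353 -0.38951993] [-0.00271745  0.02003676 -0.02488875] 0.05134118354619466 [1.79879449e+02 4.58513290e-02 7.95917805e+01]
```

View pics/w8.png

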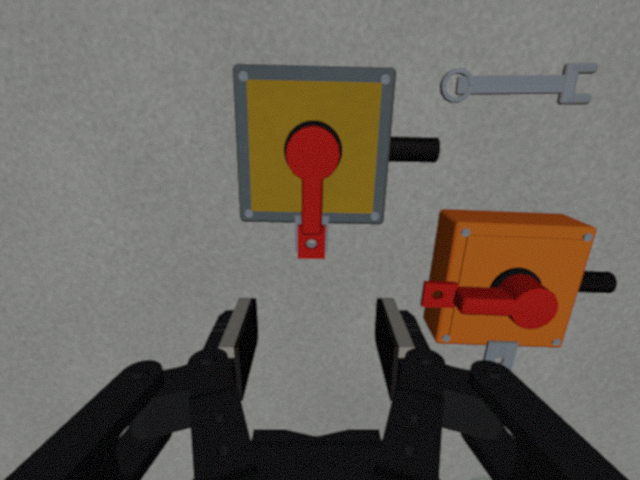

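Run:
```python
from h import *
s=bot.observe();p=grab('wrist')
a=dict(hole=(311.5,243.5,.072),c1=(243,76,.055),c2=(385,79,.055),c3=(376,216,.055),c4=(249,214,.055))
W={k:watz(p,s,*v) for k,v in a.items()}
c=np.mean([W[k] for k in('c1','c2','c3','c4')],0);v=(W['hole']-c)[:2];print(c,W['hole'],np.linalg.norm(v),np.degrees(np.arctan2(*v[::-1])))
for i,j in(('c1','c2'),('c4','c3'),('c1','c4'),('c2','c3')):
    v=W[j]-W[i];print(np.degrees(np.arctan2(v[1],v[0])))
rel([.53,.034,.25],[180,0,-1.4])
```

```text
[ 0.46999772 -0.31117598  0.055     ] [ 0.45286688 -0.3939728   0.072     ] 0.08455044968365605 -101.68968032270892
-11.433773468301188
-11.404410388298714
-101.39649658923368
-100.8874369275537
t 7.1 pos [ 0.462 -0.361  0.215] rpy [1.7967e+02 1.6000e-01 7.9570e+01] F [-0.3 -0.  -0.2] w 0.051
shift [400.7  -4.5 -36.2] turn [ 0.39 -0.1  80.97]
```

```bash
python3 -m creep '[{"rx":0,"ry":0,"rz":81,"tx":100,"ty":-24,"tz":-36,"hand":-0.2},{"rx":0,"ry":0,"rz":81,"tx":401,"ty":-24,"tz":-36,"hand":-0.2},{"rx":0,"ry":0,"rz":81,"tx":401,"ty":-24,"tz":-36,"hand":-0.2},{"rx":0,"ry":0,"rz":81,"tx":401,"ty":-24,"tz":-36,"hand":-0.2},{"rx":0,"ry":0,"rz":81,"tx":401,"ty":-24,"tz":-36,"hand":-0.2},{"rx":0,"ry":0,"rz":81,"tx":401,"ty":-24,"tz":-36,"hand":-0.2},{"rx":0,"ry":0,"rz":81,"tx":401,"ty":-24,"tz":-36,"hand":-0.2},{"rx":0,"ry":0,"rz":81,"tx":401,"ty":-24,"tz":-36,"hand":-0.2}]' 20
python3 - <<'E'
from h import *
rel([.5087,.036,.25],[180,0,-1.4])
E
```

```text
clock: 7.9
position: [0.5034, -0.0039, 0.2441]
tool_rot: [3.142, 0.0, 0.301]
force: [1.6, -0.3, 0.7]
grip_width: 0.051
t 7.9 pos [ 0.5034 -0.0039  0.2441] rpy [180.     0.    17.23] F [ 1.6 -0.3  0.7] w 0.051
shift [ 16.9 -36.5  -5.9] turn [ 0.    0.   18.63]
```

```bash
python3 -m creep '[{"rx":0,"ry":0,"rz":8,"tx":17,"ty":-36.5,"tz":-6,"hand":-0.55},{"rx":0,"ry":0,"rz":16,"tx":17,"ty":-36.5,"tz":-6,"hand":-0.55},{"rx":0,"ry":0,"rz":18.6,"tx":17,"ty":-36.5,"tz":-6,"hand":-0.55},{"rx":0,"ry":0,"rz":18.6,"tx":17,"ty":-36.5,"tz":-6,"hand":-0.55},{"rx":0,"ry":0,"rz":18.6,"tx":17,"ty":-36.5,"tz":-6,"hand":-0.55}]' 20
python3 - <<'E'
from h import *
rel([.5087,.036,.25],[180,0,-1.4])
grab('wrist','w9.png')
E
```

```text
clock: 8.4
position: [0.5086, 0.0342, 0.25]
tool_rot: [3.142, 0.0, -0.017]
force: [-0.5, -0.2, 0.6]
grip_width: 0.0661
t 8.4 pos [0.5086 0.0342 0.25  ] rpy [ 1.8e+02  2.0e-02 -9.7e-01] F [-0.5 -0.2  0.6] w 0.0661
shift [ 0.1 -1.8  0. ] turn [0.   0.02 0.43]
```

View pics/w9.png

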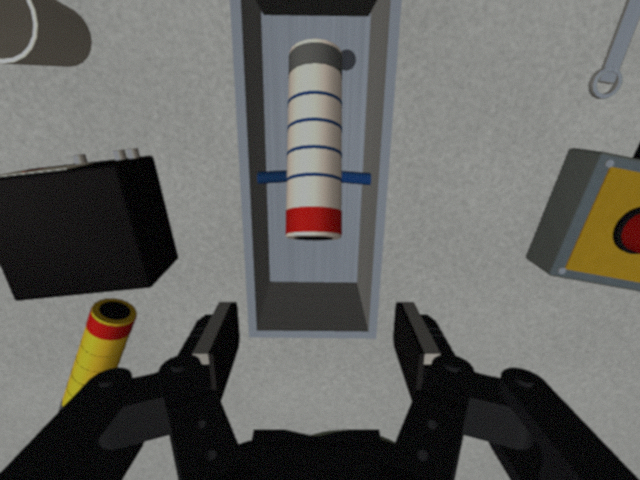

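Run:
```python
from h import *
s=bot.observe();p=grab('wrist')
for n,q in dict(headL=(286.5,225,.105),headR=(341.5,225,.105),headtop=(314,232,.132),rimNL=(251,338,.12),rimNR=(375,338,.12),rimL=(240,130,.12),rimR=(392,130,.12),footL=(289,62,.045),footR=(342,62,.045),rimL_in=(257,300,.12),rimR_in=(370,300,.12)).items(): print(n,watz(p,s,*q).round(4))
```

```text
headL [0.4934 0.0619 0.105 ]
headR [0.4926 0.0108 0.105 ]
headtop [0.495  0.0362 0.132 ]
rimNL [0.3817 0.1007 0.12  ]
rimNR [ 0.3797 -0.0221  0.12  ]
rimL [0.5794 0.095  0.12  ]
rimR [ 0.5774 -0.0288  0.12  ]
footL [0.6379 0.0579 0.045 ]
footR [0.637  0.0073 0.045 ]
rimL_in [0.4238 0.0919 0.12  ]
rimR_in [ 0.422  -0.0158  0.12  ]
```

```bash
python3 -m creep '[{"rx":0,"ry":0,"rz":0.5,"tx":0,"ty":-1.8,"tz":50,"hand":-0.55},{"rx":0,"ry":0,"rz":0.5,"tx":0,"ty":-1.8,"tz":100,"hand":-0.55},{"rx":0,"ry":0,"rz":0.5,"tx":0,"ty":-1.8,"tz":145,"hand":-0.55},{"rx":0,"ry":0,"rz":0.5,"tx":0,"ty":-1.8,"tz":170,"hand":-0.55},{"rx":0,"ry":0,"rz":0.5,"tx":0,"ty":-1.8,"tz":170,"hand":-0.55}]' 20
python3 - <<'E'
from h import *
rel([.5087,.036,.031],[180,0,-1.6])
grab('wrist','w10.png')
grab('side','s10.png')
E
```

```text
clock: 9.0
position: [0.5067, 0.0356, 0.0776]
tool_rot: [3.141, 0.005, -0.027]
force: [-0.2, 0.4, 1.2]
grip_width: 0.0661
t 9.0 pos [0.5067 0.0356 0.0776] rpy [179.98   0.3   -1.54] F [-0.2  0.4  1.2] w 0.0661
shift [ 2.2 -0.4 46.5] turn [0.02 0.3  0.06]
```

View pics/w10.png

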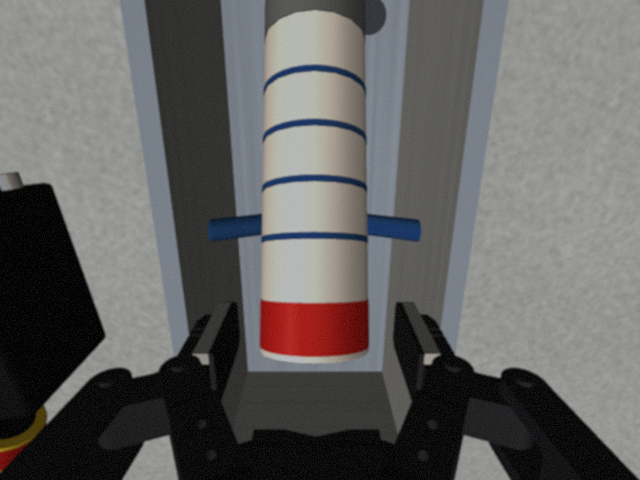

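View pics/s10.png

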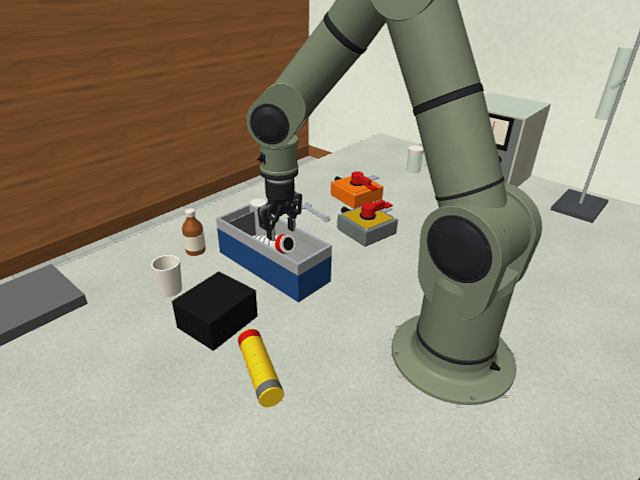

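```bash
python3 -m creep '[{"rx":0,"ry":0,"rz":0,"tx":2,"ty":-0.5,"tz":15,"hand":-0.55},{"rx":0,"ry":0,"rz":0,"tx":2,"ty":-0.5,"tz":30,"hand":-0.55},{"rx":0,"ry":0,"rz":0,"tx":2,"ty":-0.5,"tz":40,"hand":-0.55},{"rx":0,"ry":0,"rz":0,"tx":2,"ty":-0.5,"tz":40,"hand":-0.55}]' 20
python3 - <<'E'
from h import *
rel([.5087,.036,.031],[180,0,-1.6])
grab('wrist','w11.png')
a=grab('side')['pixels'][180:310,210:340];cv2.imwrite('pics/s11.png',cv2.resize(a,None,fx=4.5,fy=4.5,interpolation=cv2.INTER_CUBIC))
E
```

```text
clock: 9.5
position: [0.5105, 0.0363, 0.0399]
tool_rot: [3.141, 0.001, -0.028]
force: [-0.0, 0.3, 0.8]
grip_width: 0.0661
t 9.5 pos [0.5105 0.0363 0.0399] rpy [ 1.7999e+02  4.0000e-02 -1.5800e+00] F [-0.   0.3  0.8] w 0.0661
shift [-1.8  0.4  8.9] turn [0.01 0.04 0.02]
```

View pics/w11.png

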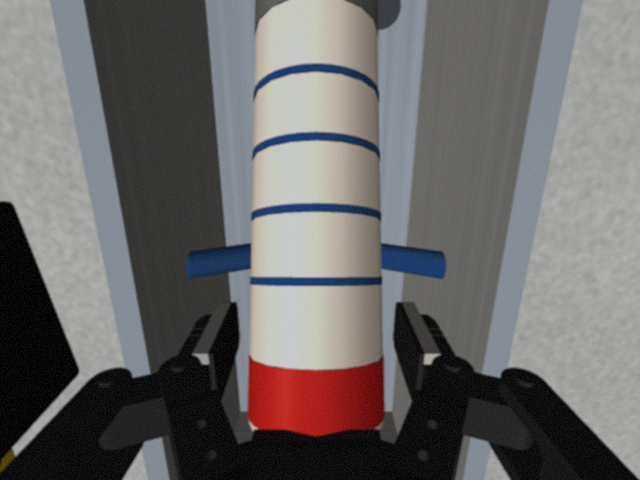

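View pics/s11.png

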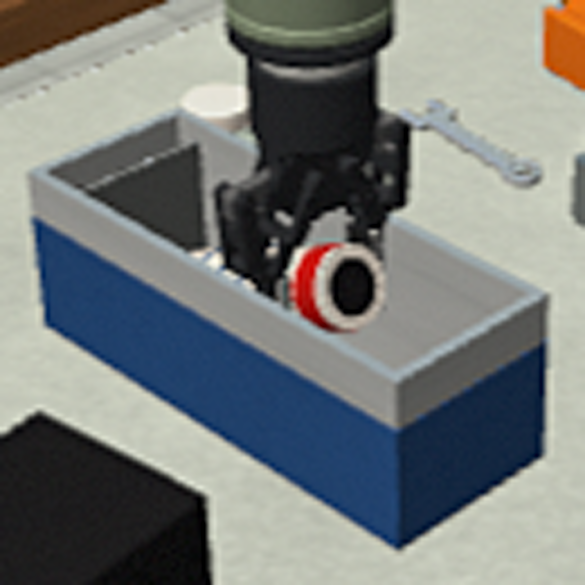

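```bash
python3 -m creep '[{"rx":0,"ry":0,"rz":0,"tx":0,"ty":0,"tz":2,"hand":0},{"rx":0,"ry":0,"rz":0,"tx":0,"ty":0,"tz":2,"hand":0.2},{"rx":0,"ry":0,"rz":0,"tx":0,"ty":0,"tz":2,"hand":0.2},{"rx":0,"ry":0,"rz":0,"tx":0,"ty":0,"tz":2,"hand":0.2}]' 20
python3 - <<'E'
from h import *
s=bot.observe();print(s['position'],s['force'],s['moment'],s['grip_width'],s['clock'])
grab('wrist','w12.png')
E
```

```text
clock: 10.0
position: [0.5113, 0.0365, 0.0387]
tool_rot: [-3.141, -0.001, -0.028]
force: [3.8, -0.2, 3.1]
grip_width: 0.0515
[0.51131959 0.03648131 0.03874278] [ 3.78452854 -0.15640642  3.11439909] [-0.10752493 -0.69519576  0.02997246] 0.05152784886286093 10.0
```

View pics/w12.png

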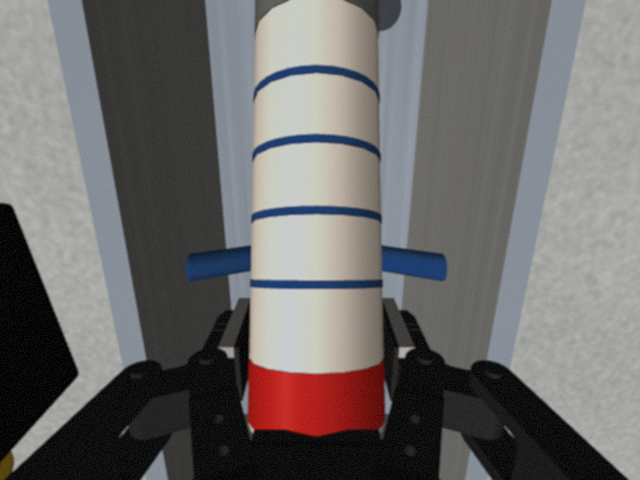

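```bash
python3 -m creep '[{"rx":0,"ry":0,"rz":0,"tx":4,"ty":0,"tz":-7,"hand":0.2},{"rx":0,"ry":0,"rz":0,"tx":8,"ty":0,"tz":-14,"hand":0.2},{"rx":0,"ry":0,"rz":0,"tx":13,"ty":0,"tz":-20,"hand":0.2},{"rx":0,"ry":0,"rz":0,"tx":18,"ty":0,"tz":-26,"hand":0.2},{"rx":0,"ry":0,"rz":0,"tx":18,"ty":0,"tz":-26,"hand":0.2}]' 20
python3 - <<'E'
from h import *
s=bot.observe();print(s['position'],s['force'],s['moment'],s['grip_width'],s['clock'])
grab('wrist','w13.png')
a=grab('side')['pixels'][180:310,210:340];cv2.imwrite('pics/s13.png',cv2.resize(a,None,fx=4.5,fy=4.5,interpolation=cv2.INTER_CUBIC))
E
```

```text
clock: 10.55
position: [0.5298, 0.0359, 0.0652]
tool_rot: [-3.141, -0.001, -0.028]
force: [1.1, -0.7, -4.7]
grip_width: 0.0513
[0.5298167  0.03592154 0.06518898] [ 1.1006685  -0.66772216 -4.66631185] [ 0.04977563 -0.03125223  0.00410151] 0.05130588845238344 10.55
```

View pics/w13.png

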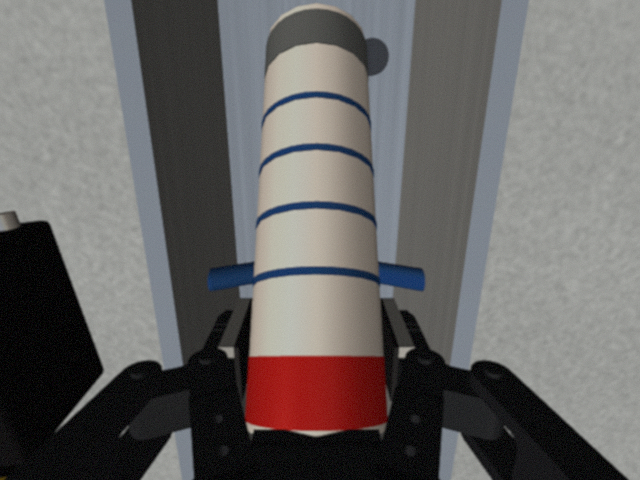

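View pics/s13.png

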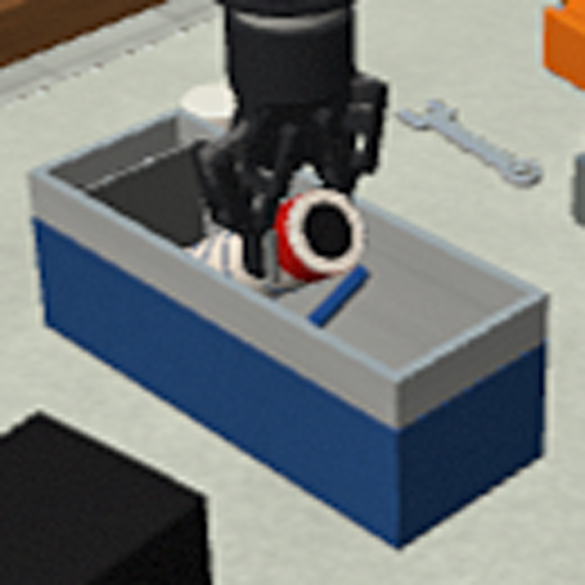

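```bash
cat >> h.py <<'E'
def fit(vs=None,dz=.0573,L=.148,pic=None):
    s=bot.observe();p=grab('wrist',pic) 
    T=np.linalg.inv(p['tool_from_camera']);f=K(p);R=Ro.from_euler('xyz',s['tool_rot']).as_matrix()
    yaw=np.radians(-1.6);ex=np.array([np.cos(yaw),np.sin(yaw),0]);ez=np.array([0,0,1.])
    P=s['position']-R[:,2]*dz
    def pr(X):
        c=T[:3,:3]@(R.T@(X-s['position']))+T[:3,3];return (f*c[1]/c[2]+p['cy']).round(1)
    print('P',P.round(4),'F',s['force'].round(1),'M',s['moment'].round(2),'w',s['grip_width'].round(4),'t',s['clock'])
    for th in range(20,96,5):
        a=np.radians(th);C,S=np.cos(a),np.sin(a)
        u=ex*C-ez*S; n=ex*S+ez*C
        F=P+u*L
        print(th,'foottop',pr(F+n*.026),'headtop',pr(P-u*(.18-L)+n*.026),'ring1',pr(P+u*(L-.180+.05)+n*.026),'lowz',round((F-n*.026)[2],4),'footbathx',round((F[0]-.5487),3))
E
python3 -c "
from h import *
fit()"
```

```text
Traceback (most recent call last):
  File "h.py", line 40, in fit
    print('P',P.round(4),'F',s['force'].round(1),'M',s['moment'].round(2),'w',s['grip_width'].round(4),'t',s['clock'])
                                                                              ^^^^^^^^^^^^^^^^^^^^^
AttributeError: 'float' object has no attribute 'round'
```

```bash
sed -i "s/s\['grip_width'\].round(4)/round(s['grip_width'],4)/" h.py
python3 -c "
from h import *
fit()"
```

```text
P [0.5287 0.0359 0.1216] F [ 1.3  0.1 -2.1] M [-0.03 -0.22 -0.02] w 0.051 t 10.7
20 foottop -95.2 headtop 459.3 ring1 302.2 lowz 0.0465 footbathx 0.119
25 foottop -66.7 headtop 456.6 ring1 294.6 lowz 0.0355 footbathx 0.114
30 foottop -40.2 headtop 452.7 ring1 287.7 lowz 0.0251 footbathx 0.108
35 foottop -15.5 headtop 447.4 ring1 281.4 lowz 0.0154 footbathx 0.101
40 foottop 7.7 headtop 440.8 ring1 275.8 lowz 0.0065 footbathx 0.093
45 foottop 29.7 headtop 433.0 ring1 270.9 lowz -0.0015 footbathx 0.085
50 foottop 50.5 headtop 423.9 ring1 266.8 lowz -0.0085 footbathx 0.075
55 foottop 70.4 headtop 413.7 ring1 263.4 lowz -0.0146 footbathx 0.065
60 foottop 89.5 headtop 402.5 ring1 260.8 lowz -0.0196 footbathx 0.054
65 foottop 107.9 headtop 390.5 ring1 258.9 lowz -0.0235 footbathx 0.042
70 foottop 125.8 headtop 377.8 ring1 257.6 lowz -0.0264 footbathx 0.031
75 foottop 143.1 headtop 364.7 ring1 257.0 lowz -0.0281 footbathx 0.018
80 foottop 160.1 headtop 351.5 ring1 257.0 lowz -0.0287 footbathx 0.006
85 foottop 176.8 headtop 338.2 ring1 257.6 lowz -0.0281 footbathx -0.007
90 foottop 193.2 headtop 325.2 ring1 258.8 lowz -0.0264 footbathx -0.02
95 foottop 209.4 headtop 312.6 ring1 260.5 lowz -0.0236 footbathx -0.033
```

```bash
python3 -m creep '[{"rx":0,"ry":0,"rz":0,"tx":8,"ty":0,"tz":-7,"hand":0.2},{"rx":0,"ry":0,"rz":0,"tx":16,"ty":0,"tz":-14,"hand":0.2},{"rx":0,"ry":0,"rz":0,"tx":24,"ty":0,"tz":-19,"hand":0.2},{"rx":0,"ry":0,"rz":0,"tx":32,"ty":0,"tz":-24,"hand":0.2},{"rx":0,"ry":0,"rz":0,"tx":39,"ty":0,"tz":-27,"hand":0.2},{"rx":0,"ry":0,"rz":0,"tx":39,"ty":0,"tz":-27,"hand":0.2}]' 20
python3 - <<'E'
from h import *
fit(pic='w14.png')
a=grab('side')['pixels'][180:310,210:340];cv2.imwrite('pics/s14.png',cv2.resize(a,None,fx=4.5,fy=4.5,interpolation=cv2.INTER_CUBIC))
E
```

```text
clock: 11.35
position: [0.5688, 0.0348, 0.0917]
tool_rot: [-3.141, -0.001, -0.028]
force: [-0.2, 0.3, -3.6]
grip_width: 0.0512
P [0.5687 0.0348 0.149 ] F [-0.2  0.3 -3.6] M [ 0.02 -0.04 -0.04] w 0.0512 t 11.35
20 foottop -94.9 headtop 459.3 ring1 302.1 lowz 0.0739 footbathx 0.159
25 foottop -66.4 headtop 456.6 ring1 294.5 lowz 0.0629 footbathx 0.154
30 foottop -39.9 headtop 452.6 ring1 287.6 lowz 0.0525 footbathx 0.148
35 foottop -15.2 headtop 447.3 ring1 281.3 lowz 0.0428 footbathx 0.141
40 foottop 8.0 headtop 440.7 ring1 275.7 lowz 0.0339 footbathx 0.133
45 foottop 29.9 headtop 432.9 ring1 270.9 lowz 0.0259 footbathx 0.125
50 foottop 50.7 headtop 423.8 ring1 266.8 lowz 0.0189 footbathx 0.115
55 foottop 70.6 headtop 413.6 ring1 263.4 lowz 0.0128 footbathx 0.105
60 foottop 89.7 headtop 402.4 ring1 260.8 lowz 0.0078 footbathx 0.094
65 foottop 108.1 headtop 390.3 ring1 258.8 lowz 0.0038 footbathx 0.083
70 foottop 126.0 headtop 377.7 ring1 257.6 lowz 0.001 footbathx 0.071
75 foottop 143.3 headtop 364.6 ring1 257.0 lowz -0.0007 footbathx 0.058
80 foottop 160.3 headtop 351.3 ring1 257.0 lowz -0.0013 footbathx 0.046
85 foottop 176.9 headtop 338.1 ring1 257.7 lowz -0.0007 footbathx 0.033
90 foottop 193.3 headtop 325.0 ring1 258.8 lowz 0.001 footbathx 0.02
95 foottop 209.5 headtop 312.4 ring1 260.5 lowz 0.0038 footbathx 0.007
```

View pics/w14.png

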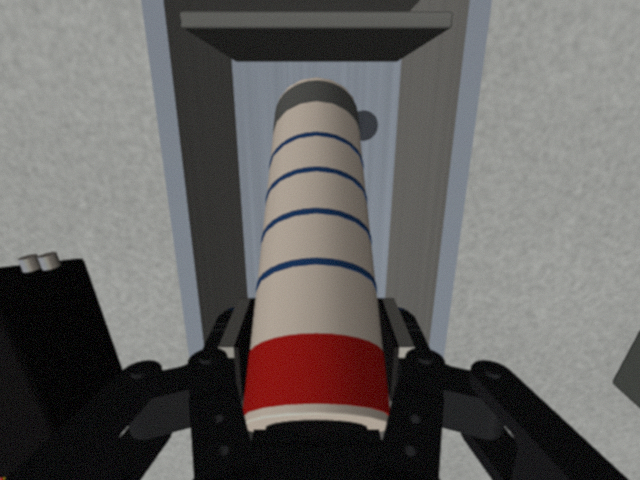

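View pics/s14.png

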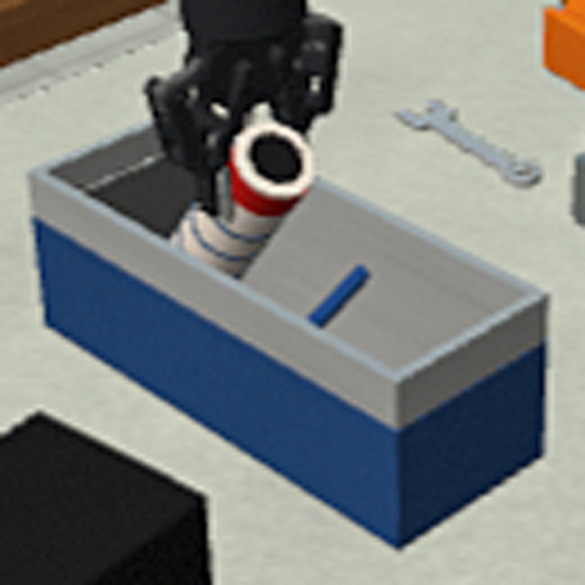

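```bash
python3 -m creep '[{"rx":0,"ry":0,"rz":0,"tx":9,"ty":0,"tz":-4,"hand":0.2},{"rx":0,"ry":0,"rz":0,"tx":18,"ty":0,"tz":-7,"hand":0.2},{"rx":0,"ry":0,"rz":0,"tx":27,"ty":0,"tz":-10,"hand":0.2},{"rx":0,"ry":0,"rz":0,"tx":35,"ty":0,"tz":-12,"hand":0.2},{"rx":0,"ry":0,"rz":0,"tx":43,"ty":0,"tz":-13,"hand":0.2},{"rx":0,"ry":0,"rz":0,"tx":50,"ty":0,"tz":-13,"hand":0.2},{"rx":0,"ry":0,"rz":0,"tx":50,"ty":0,"tz":-13,"hand":0.2}]' 20
python3 - <<'E'
from h import *
fit(pic='w15.png')
a=grab('side')['pixels'][180:310,210:340];cv2.imwrite('pics/s15.png',cv2.resize(a,None,fx=4.5,fy=4.5,interpolation=cv2.INTER_CUBIC))
E
```

```text
clock: 12.15
position: [0.619, 0.0335, 0.1048]
tool_rot: [-3.141, -0.001, -0.028]
force: [-0.9, -0.3, 5.0]
grip_width: 0.0518
P [0.6189 0.0335 0.1621] F [-0.9 -0.3  5. ] M [-0.18  0.37  0.08] w 0.0518 t 12.15
20 foottop -94.9 headtop 459.2 ring1 302.1 lowz 0.087 footbathx 0.209
25 foottop -66.3 headtop 456.6 ring1 294.5 lowz 0.076 footbathx 0.204
30 foottop -39.9 headtop 452.6 ring1 287.6 lowz 0.0656 footbathx 0.198
35 foottop -15.2 headtop 447.3 ring1 281.3 lowz 0.0559 footbathx 0.191
40 foottop 8.0 headtop 440.7 ring1 275.7 lowz 0.047 footbathx 0.184
45 foottop 29.9 headtop 432.8 ring1 270.9 lowz 0.0391 footbathx 0.175
50 foottop 50.8 headtop 423.8 ring1 266.8 lowz 0.032 footbathx 0.165
55 foottop 70.7 headtop 413.5 ring1 263.4 lowz 0.0259 footbathx 0.155
60 foottop 89.8 headtop 402.3 ring1 260.8 lowz 0.0209 footbathx 0.144
65 foottop 108.2 headtop 390.3 ring1 258.8 lowz 0.017 footbathx 0.133
70 foottop 126.0 headtop 377.7 ring1 257.6 lowz 0.0141 footbathx 0.121
75 foottop 143.4 headtop 364.6 ring1 257.0 lowz 0.0124 footbathx 0.109
80 foottop 160.3 headtop 351.3 ring1 257.0 lowz 0.0118 footbathx 0.096
85 foottop 177.0 headtop 338.0 ring1 257.7 lowz 0.0124 footbathx 0.083
90 foottop 193.4 headtop 325.0 ring1 258.8 lowz 0.0141 footbathx 0.07
95 foottop 209.6 headtop 312.4 ring1 260.5 lowz 0.0169 footbathx 0.057
```

View pics/w15.png

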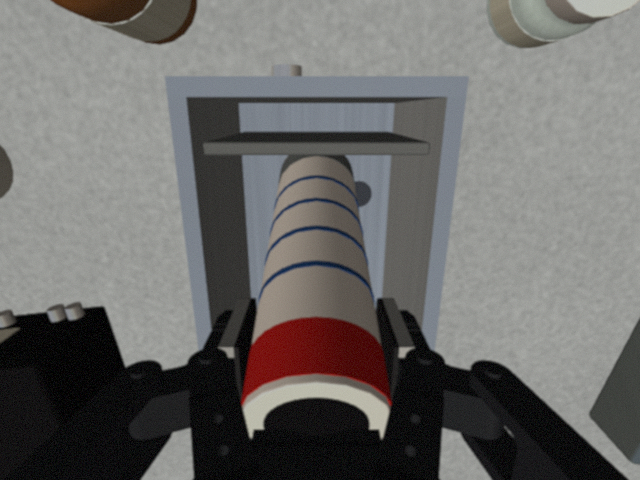

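View pics/s15.png

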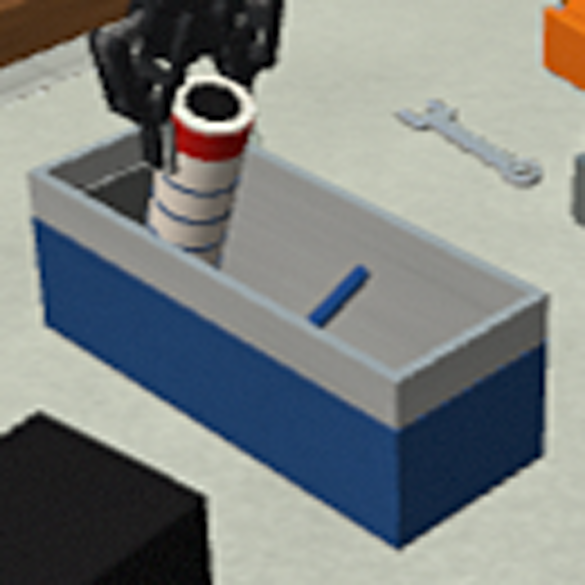

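```bash
python3 -m creep '[{"rx":0,"ry":0,"rz":0,"tx":5,"ty":0,"tz":-1,"hand":0.2},{"rx":0,"ry":0,"rz":0,"tx":10,"ty":0,"tz":-1,"hand":0.2},{"rx":0,"ry":0,"rz":0,"tx":15,"ty":0,"tz":-1,"hand":0.2},{"rx":0,"ry":0,"rz":0,"tx":20,"ty":0,"tz":-1,"hand":0.2},{"rx":0,"ry":0,"rz":0,"tx":24,"ty":0,"tz":-1,"hand":0.2},{"rx":0,"ry":0,"rz":0,"tx":24,"ty":0,"tz":-1,"hand":0.2}]' 20
python3 - <<'E'
from h import *
fit(pic='w16.png')
a=grab('side')['pixels'][150:310,180:340];cv2.imwrite('pics/s16.png',cv2.resize(a,None,fx=3.7,fy=3.7,interpolation=cv2.INTER_CUBIC))
E
```

```text
clock: 12.85
position: [0.6422, 0.0328, 0.1052]
tool_rot: [-3.141, -0.0, -0.028]
force: [-0.6, 0.5, 2.4]
grip_width: 0.0512
P [0.6422 0.0328 0.1625] F [-0.6  0.5  2.4] M [-0.05  0.17  0.01] w 0.0512 t 12.85
20 foottop -95.2 headtop 459.3 ring1 302.1 lowz 0.0875 footbathx 0.233
25 foottop -66.6 headtop 456.6 ring1 294.6 lowz 0.0764 footbathx 0.228
30 foottop -40.1 headtop 452.6 ring1 287.6 lowz 0.066 footbathx 0.222
35 foottop -15.4 headtop 447.4 ring1 281.4 lowz 0.0564 footbathx 0.215
40 foottop 7.8 headtop 440.8 ring1 275.8 lowz 0.0475 footbathx 0.207
45 foottop 29.7 headtop 432.9 ring1 270.9 lowz 0.0395 footbathx 0.198
50 foottop 50.6 headtop 423.9 ring1 266.8 lowz 0.0325 footbathx 0.189
55 foottop 70.5 headtop 413.6 ring1 263.4 lowz 0.0264 footbathx 0.178
60 foottop 89.6 headtop 402.5 ring1 260.8 lowz 0.0214 footbathx 0.167
65 foottop 108.0 headtop 390.4 ring1 258.9 lowz 0.0174 footbathx 0.156
70 foottop 125.8 headtop 377.8 ring1 257.6 lowz 0.0146 footbathx 0.144
75 foottop 143.2 headtop 364.7 ring1 257.0 lowz 0.0129 footbathx 0.132
80 foottop 160.2 headtop 351.4 ring1 257.0 lowz 0.0123 footbathx 0.119
85 foottop 176.8 headtop 338.2 ring1 257.6 lowz 0.0128 footbathx 0.106
90 foottop 193.2 headtop 325.1 ring1 258.8 lowz 0.0145 footbathx 0.093
95 foottop 209.4 headtop 312.5 ring1 260.5 lowz 0.0174 footbathx 0.081
```

View pics/w16.png

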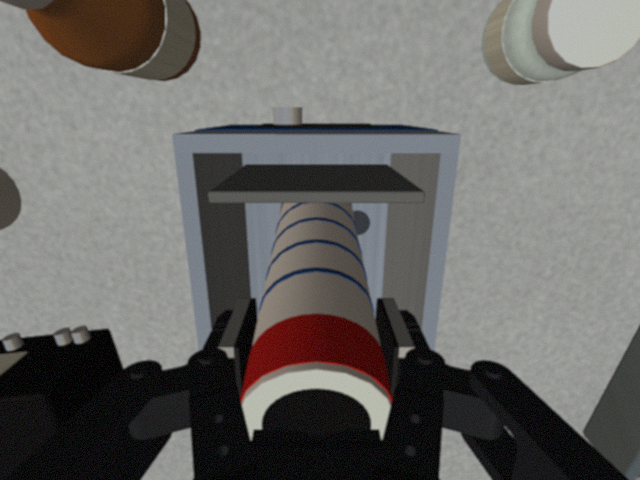

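View pics/s16.png

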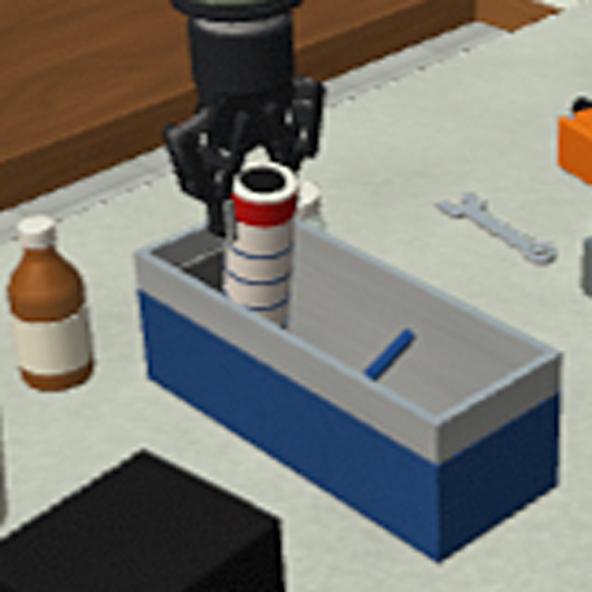

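```bash
python3 -m creep '[{"rx":0,"ry":0,"rz":0,"tx":4,"ty":0,"tz":0,"hand":0.2},{"rx":0,"ry":0,"rz":0,"tx":8,"ty":0,"tz":0,"hand":0.2},{"rx":0,"ry":0,"rz":0,"tx":8,"ty":0,"tz":0,"hand":0.2}]' 20
python3 - <<'E'
from h import *
s=bot.observe();print(s['position'],s['force'],s['moment'])
grab('wrist','w17.png')
p=grab('side');a=p['pixels'][150:310,180:340];cv2.imwrite('pics/s17.png',cv2.resize(a,None,fx=3.7,fy=3.7,interpolation=cv2.INTER_CUBIC))
# vertical reference direction in crop
b=np.array([.5487+.105,.0343-.003])
for z in(.05,.19):
    print((np.array(proj(p,[*b,z]))-[180,150]+.5)*3.7)
E
```

```text
clock: 13.25
position: [0.6499, 0.0325, 0.105]
tool_rot: [3.142, 0.0, -0.028]
force: [-0.4, -0.1, -2.4]
grip_width: 0.0513
[0.64986178 0.0324785  0.10497174] [-0.43551181 -0.14537248 -2.38805564] [-0.08916346  0.20154557  0.01692696]
[252.99071386 327.95623135]
[240.71009241 171.60260994]
```

View pics/w17.png

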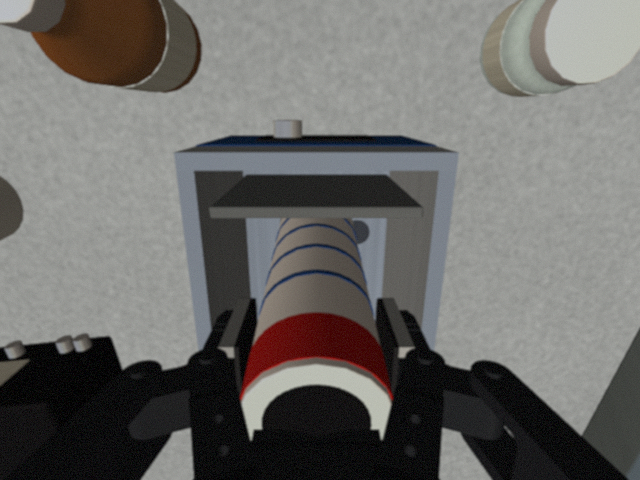

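View pics/s17.png

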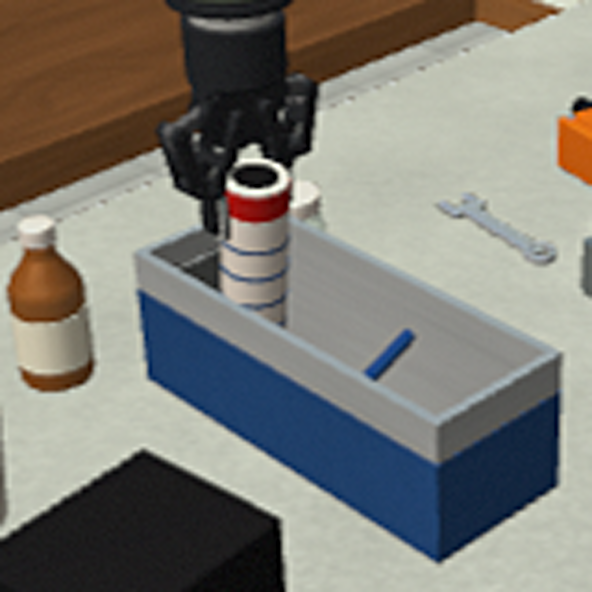

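```bash
python3 -m creep '[{"rx":0,"ry":0,"rz":0,"tx":4,"ty":0,"tz":0,"hand":0.2},{"rx":0,"ry":0,"rz":0,"tx":8,"ty":0,"tz":0,"hand":0.2},{"rx":0,"ry":0,"rz":0,"tx":11,"ty":0,"tz":0,"hand":0.2},{"rx":0,"ry":0,"rz":0,"tx":11,"ty":0,"tz":0,"hand":0.2}]' 20
python3 - <<'E'
from h import *
s=bot.observe();print(s['position'],s['force'],s['moment'])
grab('wrist','w18.png')
p=grab('side');a=p['pixels'][150:310,180:340];cv2.imwrite('pics/s18.png',cv2.resize(a,None,fx=3.7,fy=3.7,interpolation=cv2.INTER_CUBIC))
E
```

```text
clock: 13.75
position: [0.661, 0.0322, 0.1051]
tool_rot: [-3.142, 0.0, -0.028]
force: [-1.0, -0.3, -4.9]
grip_width: 0.0515
[0.66095195 0.03224467 0.10514705] [-0.9532118  -0.3099038  -4.87040893] [0.00276745 0.19144762 0.01713538]
```

View pics/w18.png

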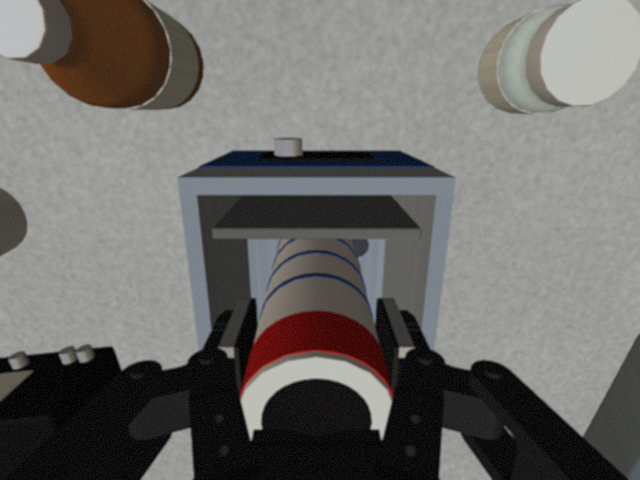

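View pics/s18.png

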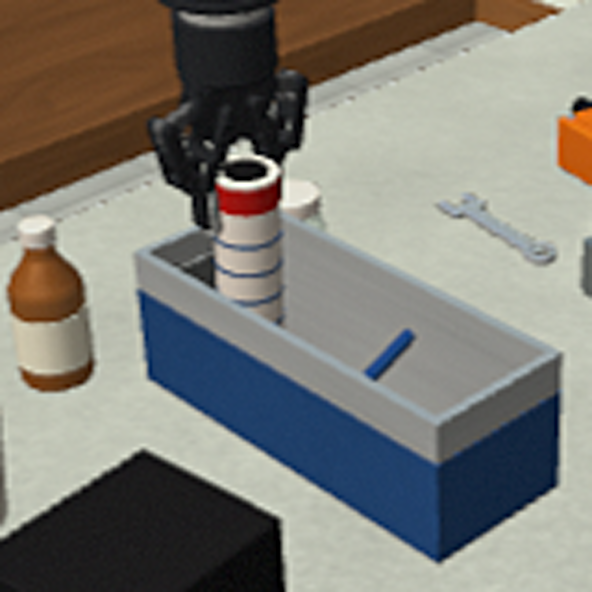

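```bash
python3 -m creep '[{"rx":0,"ry":-3,"rz":0,"tx":0,"ty":0,"tz":0,"hand":0.2},{"rx":0,"ry":-6,"rz":0,"tx":0,"ty":0,"tz":0,"hand":0.2},{"rx":0,"ry":-9,"rz":0,"tx":0,"ty":0,"tz":0,"hand":0.2},{"rx":0,"ry":-9,"rz":0,"tx":0,"ty":0,"tz":0,"hand":0.2}]' 20
python3 - <<'E'
from h import *
s=bot.observe();print(s['position'],s['force'],s['moment'],np.degrees(s['tool_rot']))
grab('wrist','w19.png')
p=grab('side');a=p['pixels'][150:310,180:340];cv2.imwrite('pics/s19.png',cv2.resize(a,None,fx=3.7,fy=3.7,interpolation=cv2.INTER_CUBIC))
E
```

```text
clock: 14.25
position: [0.6613, 0.0323, 0.1047]
tool_rot: [-3.141, 0.158, -0.028]
force: [-0.5, 0.1, -4.7]
grip_width: 0.0512
[0.66130765 0.03225095 0.10468493] [-0.48669867  0.11945887 -4.69417735] [ 0.01883988 -0.37282764  0.00927966] [-179.98107617    9.05652755   -1.60829726]
```

View pics/w19.png

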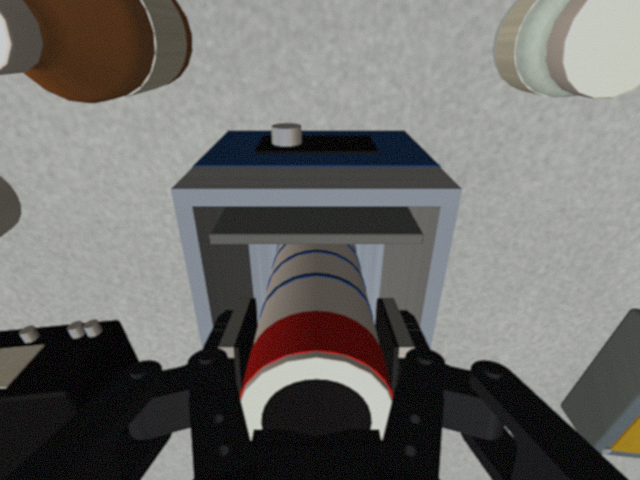

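View pics/s19.png

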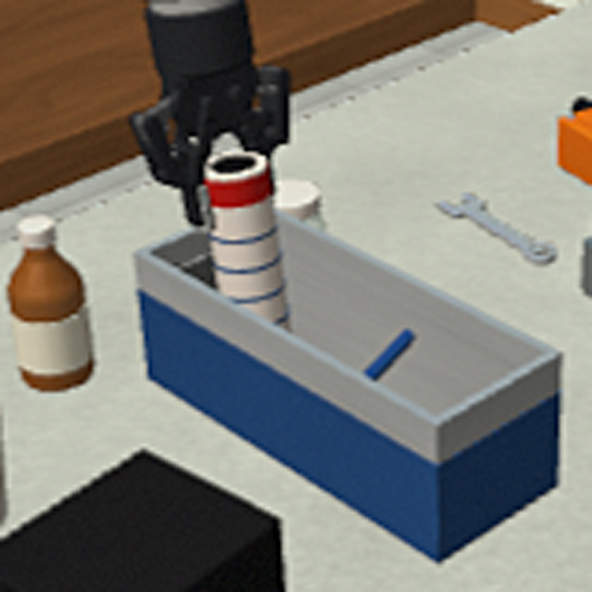

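```bash
python3 -m creep '[{"rx":0,"ry":0,"rz":0,"tx":0.2,"ty":0,"tz":1,"hand":0.2},{"rx":0,"ry":0,"rz":0,"tx":0.4,"ty":0,"tz":2,"hand":0.2},{"rx":0,"ry":0,"rz":0,"tx":0.4,"ty":0,"tz":2,"hand":0.2}]' 20
python3 - <<'E'
from h import *
s=bot.observe();print(s['position'],s['force'],s['moment'],np.degrees(s['tool_rot']))
p=grab('side');a=p['pixels'][150:260,210:300];cv2.imwrite('pics/s20.png',cv2.resize(a,None,fx=5,fy=5,interpolation=cv2.INTER_CUBIC))
b=np.array([.6613+.008,.032])
for z in(.05,.19):
    print((np.array(proj(p,[*b,z]))-[210,150]+.5)*5)
E
```

```text
clock: 14.65
position: [0.6608, 0.0323, 0.1039]
tool_rot: [3.142, 0.156, -0.028]
force: [-0.6, -0.4, -0.2]
grip_width: 0.0517
[0.6608178  0.03226338 0.10387968] [-0.63478098 -0.36052758 -0.16442557] [-0.01221023 -0.10682547 -0.00794071] [179.99772522   8.93992651  -1.58637353]
[173.66964489 434.25159436]
[156.13472665 223.80120961]
```

View pics/s20.png

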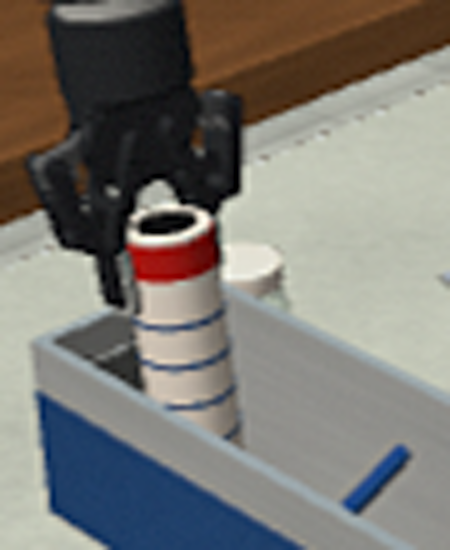

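```bash
python3 -m creep '[{"rx":0,"ry":2,"rz":0,"tx":0,"ty":0,"tz":0,"hand":0.2},{"rx":0,"ry":3.5,"rz":0,"tx":0,"ty":0,"tz":0,"hand":0.2},{"rx":0,"ry":3.5,"rz":0,"tx":0,"ty":0,"tz":1,"hand":0.2},{"rx":0,"ry":3.5,"rz":0,"tx":0,"ty":0,"tz":1,"hand":0.2}]' 20
python3 - <<'E'
from h import *
s=bot.observe();print(s['position'],s['force'],s['moment'],np.degrees(s['tool_rot']))
p=grab('side');a=p['pixels'][150:260,210:300];cv2.imwrite('pics/s21.png',cv2.resize(a,None,fx=5,fy=5,interpolation=cv2.INTER_CUBIC))
E
```

```text
clock: 15.1
position: [0.6609, 0.0323, 0.1032]
tool_rot: [-3.141, 0.095, -0.028]
force: [-1.3, -0.2, 6.2]
grip_width: 0.0514
[0.66088948 0.03232046 0.10317425] [-1.2660353  -0.23114923  6.20407401] [-0.04292204  0.29195202  0.00150217] [-179.99469089    5.47009685   -1.58875553]
```

View pics/s21.png

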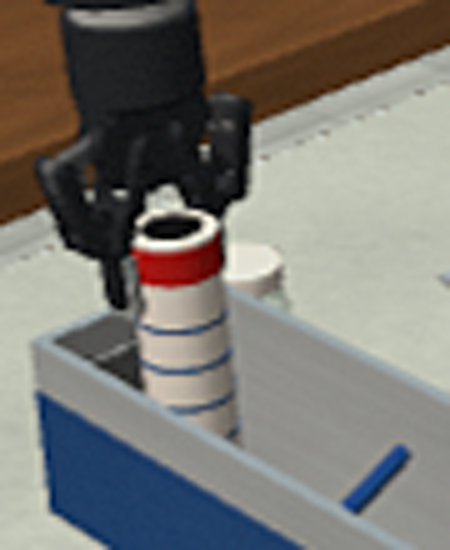

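```bash
python3 -m creep '[{"rx":0,"ry":0,"rz":0,"tx":0,"ty":0,"tz":-0.5,"hand":-0.22},{"rx":0,"ry":0,"rz":0,"tx":0,"ty":0,"tz":-0.5,"hand":-0.28},{"rx":0,"ry":0,"rz":0,"tx":0,"ty":0,"tz":-0.5,"hand":-0.34},{"rx":0,"ry":0,"rz":0,"tx":0,"ty":0,"tz":-0.5,"hand":-0.4},{"rx":0,"ry":0,"rz":0,"tx":0,"ty":0,"tz":-0.5,"hand":-0.5},{"rx":0,"ry":0,"rz":0,"tx":0,"ty":0,"tz":-0.5,"hand":-0.5}]' 20
python3 - <<'E'
from h import *
s=bot.observe();print(s['position'],s['force'],s['moment'],s['grip_width'])
grab('wrist','w22.png')
p=grab('side');a=p['pixels'][150:260,210:300];cv2.imwrite('pics/s22.png',cv2.resize(a,None,fx=5,fy=5,interpolation=cv2.INTER_CUBIC))
E
```

```text
clock: 15.75
position: [0.6606, 0.0323, 0.1028]
tool_rot: [-3.142, 0.096, -0.028]
force: [-0.1, -0.2, 0.9]
grip_width: 0.0642
[0.66063896 0.03225491 0.10280343] [-0.1489736  -0.22837112  0.87015219] [-0.0327095  -0.09175864  0.04390801] 0.0642401386450522
```

View pics/w22.png

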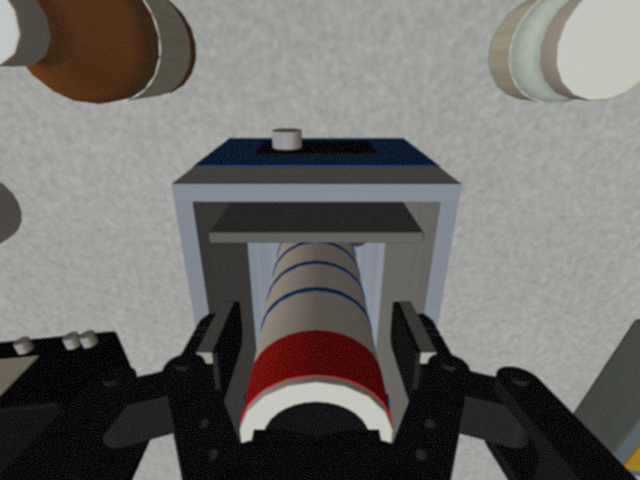

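View pics/s22.png

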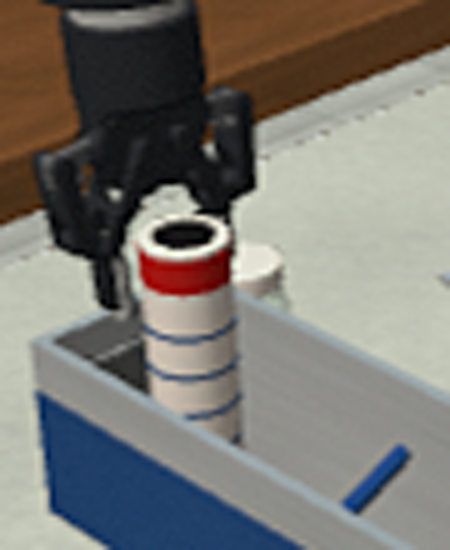

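```bash
python3 -m creep '[{"rx":0,"ry":0,"rz":0,"tx":-1,"ty":0,"tz":-10,"hand":-0.5},{"rx":0,"ry":0,"rz":0,"tx":-2.4,"ty":0,"tz":-25,"hand":-0.5},{"rx":0,"ry":0,"rz":0,"tx":-5,"ty":0,"tz":-50,"hand":-0.5},{"rx":0,"ry":0,"rz":0,"tx":-9,"ty":0,"tz":-90,"hand":-0.5},{"rx":0,"ry":0,"rz":0,"tx":-13,"ty":0,"tz":-130,"hand":-0.5},{"rx":0,"ry":0,"rz":0,"tx":-16,"ty":0,"tz":-160,"hand":-0.5},{"rx":0,"ry":0,"rz":0,"tx":-16,"ty":0,"tz":-160,"hand":-0.5}]' 20
python3 - <<'E'
from h import *
s=bot.observe();print(s['position'],s['force'],s['moment'],s['grip_width'])
grab('wrist','w23.png')
p=grab('side');a=p['pixels'][150:260,210:300];cv2.imwrite('pics/s23.png',cv2.resize(a,None,fx=5,fy=5,interpolation=cv2.INTER_CUBIC))
E
```

```text
clock: 16.55
position: [0.6617, 0.0327, 0.2697]
tool_rot: [-3.14, 0.088, -0.028]
force: [0.3, -0.3, -0.1]
grip_width: 0.064
[0.66174208 0.0327233  0.26973662] [ 0.33529726 -0.33401267 -0.13415991] [-0.03036341 -0.08812067  0.06044412] 0.06398216502176358
```

View pics/w23.png

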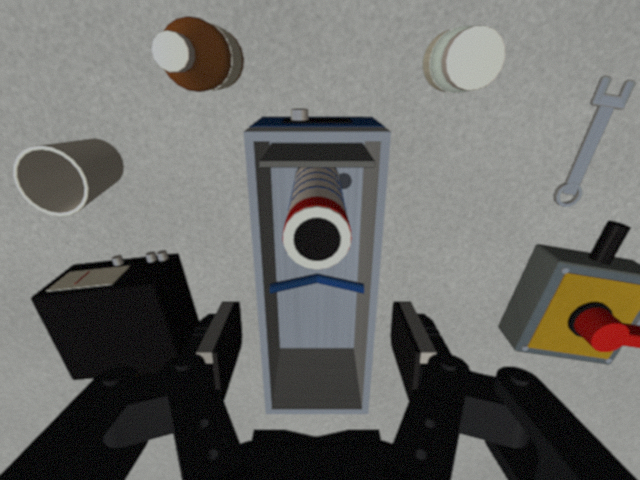

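View pics/s23.png

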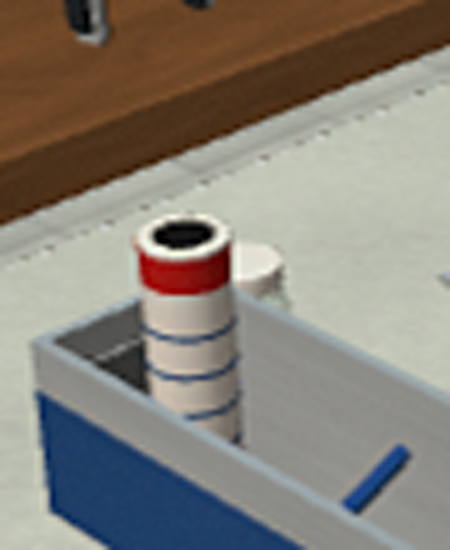

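Run:
```python
from h import *
s=bot.observe();p=grab('side');w=grab('wrist')
h1=atz(p,210+(184.5+.5)/5-.5,150+(236+.5)/5-.5,.19);h2=watz(w,s,317.5,238,.19);print('head side/wrist at .19',h1.round(4),h2.round(4))
C=(h1+h2)/2
# overlay of an upright cylinder model on both
a=cv2.resize(p['pixels'][150:260,210:300],None,fx=5,fy=5,interpolation=cv2.INTER_CUBIC)
for z in(.19,.165,.12):
    q=np.array([(np.array(proj(p,[h1[0]+.026*np.cos(t),h1[1]+.026*np.sin(t),z]))-[210,150]+.5)*5 for t in np.linspace(0,6.28,40)]).astype(int)
    cv2.polylines(a,[q],True,(0,255,0),1)
cv2.imwrite('pics/s24.png',a)
b=w['pixels'].copy();T=np.linalg.inv(w['tool_from_camera']);f=K(w);R=Ro.from_euler('xyz',s['tool_rot']).as_matrix()
for z in(.19,.165,.01):
    q=[]
    for t in np.linspace(0,6.28,40):
        c=T[:3,:3]@(R.T@(np.array([h2[0]+.026*np.cos(t),h2[1]+.026*np.sin(t),z])-s['position']))+T[:3,3];q.append(f*c[:2]/c[2]+[w['cx'],w['cy']])
    cv2.polylines(b,[np.array(q).astype(int)],True,(0,255,0),1)
cv2.imwrite('pics/w24.png',cv2.resize(b[100:340,200:440],None,fx=2.4,fy=2.4))
```

```text
head side/wrist at .19 [0.6454 0.0314 0.19  ] [0.6486 0.0318 0.19  ]
```

View pics/s24.png

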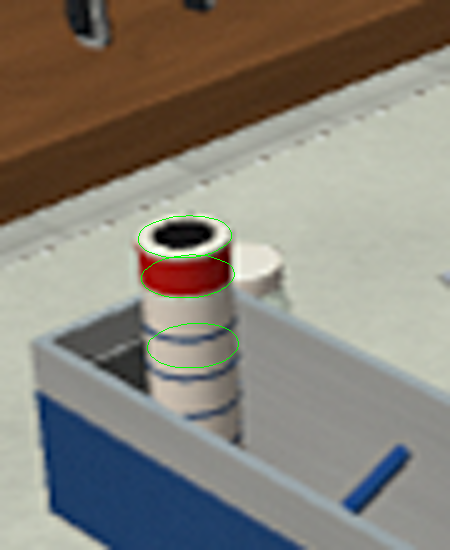

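View pics/w24.png

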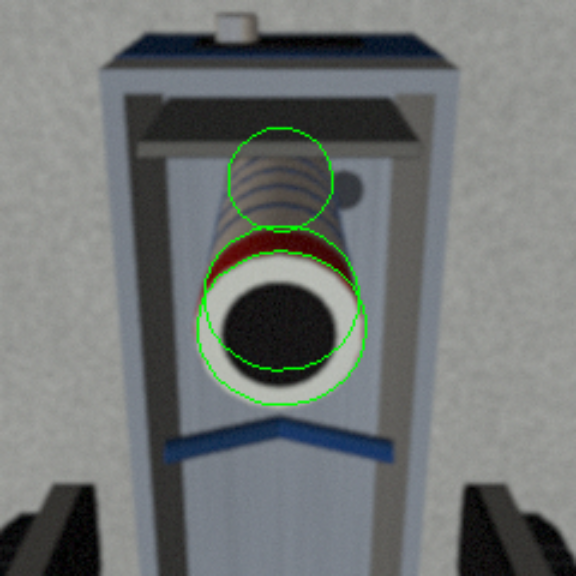

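Run:
```python
from h import *
p=grab('side','sf.png');p0=cv2.imread('pics/side0.png')
for r in(((140,290),(150,250)),):pass
d=cv2.absdiff(p['pixels'],p0).max(2)
for n,(u0,v0,u1,v1) in dict(amber=(180,208,208,256),beaker=(148,250,186,300),wrench=(298,200,330,222),jar=(248,196,268,210)).items(): print(n,d[v0:v1,u0:u1].mean().round(1))
cv2.imwrite('pics/sfc.png',cv2.resize(p['pixels'][150:310,140:410],None,fx=2.9,fy=2.9,interpolation=cv2.INTER_CUBIC))
```

```text
amber 9.8
beaker 10.5
wrench 11.3
jar 55.8
```

View pics/sfc.png

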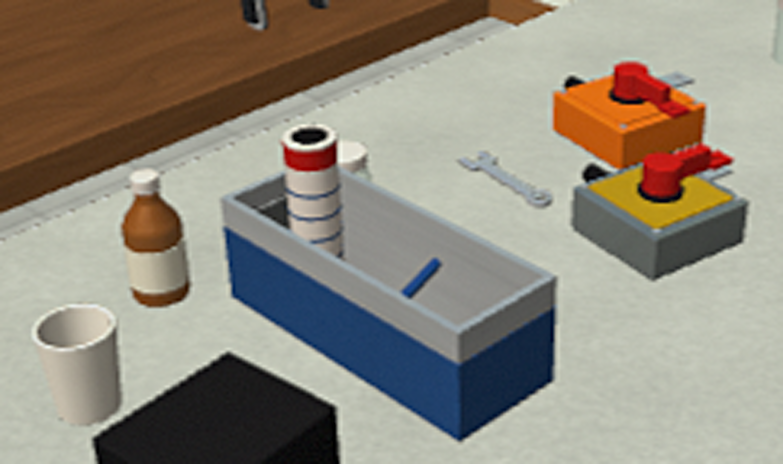

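The tube stands upright and the handle is over the hasp. The bystanders haven't moved; the jar's picture difference comes from the tube now standing in front of it. Handing in.

```bash
python3 -c "
from workcell import bot
print(bot.job_done()); print(bot.observe()['clock'])"
```

```text
the job is handed in; nothing more can be done
None
the job is handed in; nothing more can be done
```

I turned the isolator off, then tipped the tube up until it stood by itself on the bath floor, and handed the job in at about 17 s. No verdict was reported.

**Isolator:** I gripped the red handle and turned it about 84° to its hard stop. There the force rose to about 25 N with no further movement. After I let go, the wrist picture showed the handle hole at −101.7° against the box's −y axis at about −101.2°. At 84 mm radius that is about 1 mm off, within the 5 mm limit. The final side picture still shows the handle off.

**Tube:** I gripped it near the head and swung it up, its foot most likely butting on the divider towards the end. I then corrected the last lean by tilting the wrist, lowered it until the floor took the weight, released it and rose clear. After release, an upright cylinder drawn over the side and wrist pictures matched the tube to about 1°. The two cameras put the head centre 3 mm apart. The foot itself was hidden behind the divider.

**Bystanders:** The bottle, beaker and wrench look unchanged from the start picture. The automatic picture comparison flagged the jar, but only because the tube now stands in front of it; I did not measure the jar's position separately.

**Disagreements:**
- The pictures show the fingertips ending about 40 mm short of the reported TCP. My first handle grasp therefore closed on air above the bar, and I corrected for this afterwards.
- My pose estimates during the tipping put the foot one to two centimetres beyond where the divider allows, so I went by the pictures and the forces there.

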